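Lay out a linear power supply on its chassis

ROBOT

A 6-joint arm with a two-finger parallel gripper is mounted at the origin on the work surface. World frame = base frame: x ahead of the robot, y to its left, z up, the work surface at z = 0. Lengths are in mm, angles in degrees, forces in N, time in s.
With the tool pointing down it reaches from about 300 to 850 mm from the base axis. Payload 4.2 kg.
Tool frame: the origin (TCP) lies at the very end of the fingers, on their centre line; the grasp point (between the pads) lies 19 mm behind it (hold_point_z is the z of the grasp point in the tool frame, in mm); z points along the fingers, y is the direction in which the jaws open and shut (so a half turn about z gives the same grasp; the last joint's range is limited). The gripper opens to 91 mm and grips with 3 to 60 N. Pads are 32 mm wide; open, the fingers measure 118 mm over their backs; the gripper's body (76 mm by 178 mm) begins 60 mm behind the grasp point.
Start: joints at [-78.037, 18.312, 89.639, -0, 72.044, -1.146], TCP at [130.417, -560.031, 213.976] pointing down, gripper open.
Joint ranges: [-177.97, 177.97], [-48.28, 115.42], [12.27, 149.76], [-77.06, 257.06], [2.81, 150.46], [-146.56, 146.56]. Speed limits (degrees/s): [147.25, 147.25, 180, 180, 180, 180].

INTERFACE

Orientations are given as [roll, pitch, yaw] about the fixed x, y, z axes, in that order (R = Rz(yaw) Ry(pitch) Rx(roll)).
In Python, from workcell import state, grab_frame, job_done, hold_point_z gives the robot as it stands. The module is installed in compiled form; this text tells all that it offers.
- The arm moves only by the shell command python3 -m creep 'ROWS' [FORCE]. ROWS is JSON, a list of rows, each a list of 7 numbers: the closure, from 0 (fully open) to 1 (shut), then the shift along the tool's x, y, z in mm, then the turn, a rotation vector about the tool's x, y, z in degrees. A call has 1 to 5 rows; each row shifts and turns the commanded pose from where the row before left it, along the tool's axes as they then stand; what a row does not reach is not made up. A row lasts 1/8 s, in which the tool goes at most 62.5 mm and 10.7 degrees, less where a joint would pass 70% of its speed; a pose out of reach is approached as far as the arm can. A call is refused whole if a number of a shift passes 62.5 or a number of a turn 10.7, either way. A call with a gripper value outside its range is refused whole. The fingers move at their own pace and stop on an object; FORCE is the grip in N (left out, the last holds). Time passes only in rows, so rows that do not move let the fingers close. It gives the time, the measured TCP pose, the force and the opening at its end, in the units of the state.
- state(): the state, without advancing time (a new reading comes with each control period).
- grab_frame(name): name is "side" or "top"; returns a dict with "frame" (480x640x3 uint8, red, green, blue), "fx", "fy", "cx", "cy" (pixels), "view" (4x4, takes a point from world to camera coordinates). Camera axes: x right, y down, z forward; pixel columns grow to the right and rows downward; lengths in mm; the calibration is good to about 2 mm. A picture is of the moment at which its call begins. There is no depth.
- job_done(): hands the job in, once; it reports no verdict.
The state is a dict: "time_s": time; "qpos": joint angles; "qvel": joint speeds; "effort": joint torques, N m; "ee_pos": TCP position; "ee_rot": TCP orientation; "force": force on the tool from outside, world axes, zero at the start; "torque": the same for the moment, N m; "gripper_width": finger opening in mm.
Only numpy, scipy, OpenCV 4.12 (cv2) and the standard library are available. Lean on these libraries where they do the work, as an engineer would, in place of code of your own. Each camera call takes 0.05 s, during which the arm holds its last target.

TASK

Lay out the parts of the power supply on the aluminium chassis, ready for bolting down: the yellow toroidal transformer flat and centred on the round rubber pad, with the dished steel plate centred on top of it; the large green capacitor standing in the steel clamp ring, terminals up; the square bridge rectifier on the bare floor midway between transformer and capacitor, tags up and square to the chassis; and the black heat sink standing directly behind the rectifier, parallel to the rear wall and about 10 mm from it, fins towards that wall. Leave the small silver capacitor and the multimeter where they are.

Things in the scene. Friction and masses are not known exactly. Their poses are not given: they have to be found in the camera images.
- chassis: Fixed aluminium tray, 180 (x) x 260 (y) mm. Origin: centre of underside; x points to the rear wall, y left, z up. Floor top at z = 3 mm. Rear wall 45 mm high, inner face at x = 87, with inlet and fuse holder at its ends (x > 60, |y| > 80); other edges have 12 mm lips. Pad and ring sit at x = -20, y = +75 and -75 (which is which changes): midway between them is x = -20, y = 0.
- pad: Round black rubber pad fixed on the chassis floor, 66 mm diameter, 4 mm thick: the place of the transformer. Origin: centre of its underside; its top is 7 mm above the chassis underside.
- ring: Capacitor clamp: an open steel ring fixed on the chassis floor, with a small pinch ear and screw towards the chassis front. Bore 45 mm (slackened), outside 51 mm, 16 mm high; inside it the bare chassis floor. Origin: centre of its underside, on the ring's axis.
- toroid: Toroidal mains transformer, loose, a flat yellow taped ring 60 mm diameter, 30 mm high, its centre filled with grey resin, 0.26 to 0.42 kg. Origin: centre of its underside, z up along its axis. Starts lying flat on the mat.
- plate: Dished clamp plate of the transformer, loose, a bright steel disc 46 mm diameter, 10 mm high, straight rim, hollow in the middle, 45 g. Origin: centre of its underside, z up. Starts flat on the mat, hollow side up.
- rectifier: Bridge rectifier, loose, a square aluminium case 29 x 29 x 12 mm with a black top face, four flat steel tags on top reaching to 21 mm height (all within 13 mm of the centre), 25 g. Origin: centre of its underside, x and y along its sides, z up. Starts flat on the mat, tags up.
- capacitor: Large green can capacitor, loose, 35 mm diameter, 60 mm high, two small screw terminals on top (to 65 mm), 65 to 110 g. Origin: centre of its underside, z up. Starts standing upright, terminals up.
- heatsink: Black finned heat sink, loose, 50 mm wide (y), 40 mm high (z), 0.09 to 0.14 kg. Origin: underside, mid-width. Fins point along +x and end at x = 15 mm; the plain face is at x = -12, a small regulator on it reaches x = -16. Grip it by its side faces at y = -25 and +25. Starts standing upright, +x within 0.8 rad of straight away from the robot (world x).
- small_cap: Small silver can capacitor, loose, 22 mm diameter, 36 mm high, standing upright among the parts; it belongs to another job. Origin: centre of its underside.
- multimeter: Red and grey hand multimeter lying on the mat, loose, 185 x 88 x 50 mm, length along its x axis. Origin: centre of its underside.
Not all that is in view belongs to the job. Of the things like the toroid, leave any that is purple or red; of the rest the larger one is meant.

How it is judged (in metres and radians):
At the end, for the whole second after the job is handed in: All five upright, at rest: transformer within 12 mm of pad centre, plate on it within 10 mm, capacitor down in the ring, rectifier within 15 mm of midway and square within 15 deg, heat sink within 15 mm of straight behind, fins to the wall and at most 28 mm off it, parallel within 11 deg (angle between each of toroid, plate, capacitor, rectifier, heatsink's own z axis and vertical below 0.12 rad and linear speed of each of toroid, plate, capacitor, rectifier, heatsink below 0.01 m/s and angular speed of each of toroid, plate, capacitor, rectifier, heatsink below 0.1 rad/s and horizontal distance between toroid and pad below 0.012 m and z of toroid in the frame of chassis between 0.003 and 0.011 m and horizontal distance between plate and toroid below 0.01 m and z of plate in the frame of chassis between 0.033 and 0.042 m and horizontal distance between capacitor and ring below 0.01 m and z of capacitor in the frame of chassis between 0 and 0.007 m and x of rectifier in the frame of chassis between -0.035 and -0.005 m and y of rectifier in the frame of chassis between -0.015 and 0.015 m and z of rectifier in the frame of chassis between 0 and 0.006 m and (angle between the x axis of rectifier and the x axis of chassis, either way round below 0.26 rad or angle between the x axis of rectifier and the y axis of chassis, either way round below 0.26 rad) and x of heatsink in the frame of chassis between 0.043 and 0.075 m and y of heatsink in the frame of chassis between -0.015 and 0.015 m and z of heatsink in the frame of chassis between 0 and 0.006 m and angle between the x axis of heatsink and the x axis of chassis, either way round below 0.2 rad and x of chassis in the frame of heatsink below 0 m); the robot touches nothing.
It fails at once if the small silver capacitor is moved by more than 20 mm (distance of small_cap from where it was at the start of the episode above 0.02 m).
It fails at once if the multimeter is moved by more than 20 mm (distance of multimeter from where it was at the start of the episode above 0.02 m).
It also fails if it takes over 112 s, if anything falls off the work surface, if the arm or the gripper's body presses on something with over 40 N, if the wrist force passes 120 N, or if a joint passes its speed limit or range.

## Working session

There is one attempt and no reset: what is moved stays moved. The work goes in short steps, Python scripts to look and compute and a shell command to move; the robot and the scene stay as the last step left them, time stands still between calls to the robot, and variables do not carry over. Pictures are saved under pics/ and viewed, and the job is handed in when it is done.

```bash
ls; mkdir -p pics; python3 - <<'E'
from workcell import state, grab_frame, hold_point_z
import cv2,pickle
print(state(),hold_point_z)
for n in("top","side"):
    f=grab_frame(n); pickle.dump(f,open(f"{n}0.pkl","wb"))
    cv2.imwrite(f"pics/{n}0.png",f["frame"][:,:,::-1]); print(n,f["fx"],f["fy"],f["cx"],f["cy"],f["view"])
E
```

```text
pics
{'time_s': 0.0, 'qpos': array([-7.80374740e+01,  1.83506630e+01,  8.97066337e+01, -1.61881690e-03,
        7.20430062e+01, -1.14580664e+00]), 'qvel': array([-0.01185437,  0.05394193, -0.04606755, -0.00463434,  0.04217972,
        0.02507515]), 'effort': array([ 4.06133331e-03, -4.12456441e+01, -2.31970203e+01,  7.28143123e-02,
        4.56315349e-02, -1.39089866e-04]), 'ee_pos': array([ 130.29430306, -559.52483332,  213.1285394 ]), 'ee_rot': array([-1.79899686e+02, -4.66954381e-04,  1.31088327e+01]), 'force': array([-0.09501662, -0.02536635, -0.39630158]), 'torque': array([ 0.03787197, -0.04078807,  0.01858337]), 'gripper_width': 91.38166870700388} -18.8
top 478.675249297942 478.675249297942 320.5080169974897 237.74743785630986 [[-1.32808389e-03 -9.99913389e-01  1.30939469e-02 -1.27436409e+01]
 [-9.82102017e-01 -1.16198150e-03 -1.88346167e-01  4.42615447e+02]
 [ 1.88345069e-01 -1.31097312e-02 -9.82015412e-01  1.16555843e+03]
 [ 0.00000000e+00  0.00000000e+00  0.00000000e+00  1.00000000e+00]]
side 596.9313821195492 596.9313821195492 321.27056469266756 241.29792969775585 [[-9.69507449e-01 -2.44256662e-01 -1.98491550e-02  4.20565341e+02]
 [-1.21454206e-01  5.49264636e-01 -8.26775202e-01  9.79143230e+01]
 [ 2.12847790e-01 -7.99153954e-01 -5.62182155e-01  1.16908333e+03]
 [ 0.00000000e+00  0.00000000e+00  0.00000000e+00  1.00000000e+00]]
```

View pics/top0.png

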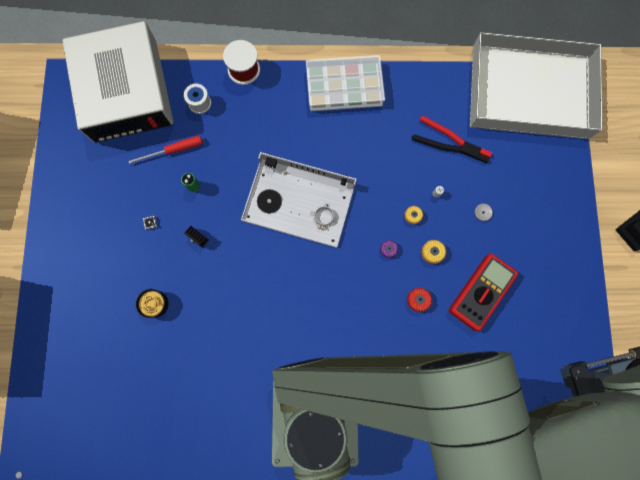

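View pics/side0.png

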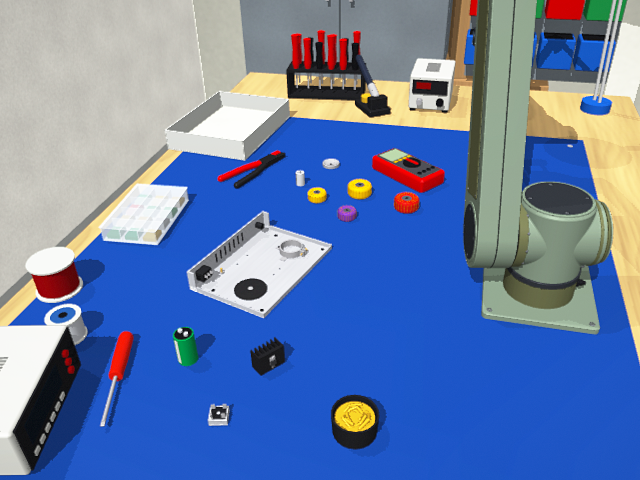

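The top view shows the chassis around (300,198), with the pad on its left at (269,201) and the ring on its right at (326,217). There are four toroid-like things:
- Yellow at (434,252): larger.
- Yellow at (414,215): smaller.
- Purple at (390,249) and red at (420,300): both excluded.

The larger yellow one at (434,252) fits. I'll confirm it in enlarged crops.

```bash
cat > h.py <<'E'
import numpy as np, cv2, pickle
def p2w(f,u,v,z):
    V=np.array(f["view"]);R=V[:3,:3];t=V[:3,3]
    d=R.T@np.array([(u-f["cx"])/f["fx"],(v-f["cy"])/f["fy"],1]);c=-R.T@t
    return (c+d*(z-c[2])/d[2])
def w2p(f,P):
    V=np.array(f["view"]);q=(V[:3,:3]@np.atleast_2d(P).T).T+V[:3,3]
    return np.c_[f["fx"]*q[:,0]/q[:,2]+f["cx"],f["fy"]*q[:,1]/q[:,2]+f["cy"]]
def crop(f,u0,v0,w,h,s,name):
    c=f["frame"][v0:v0+h,u0:u0+w,::-1]
    c=cv2.resize(c,None,fx=s,fy=s,interpolation=cv2.INTER_CUBIC)
    for i in range(0,w,10):
        cv2.line(c,(i*s,0),(i*s,4 if i%50 else 12),(255,255,255),1)
        if (u0+i)%20==0: cv2.putText(c,str(u0+i),(i*s,18),0,.4,(255,255,255),1)
    for i in range(0,h,10):
        if (v0+i)%20==0: cv2.putText(c,str(v0+i),(0,i*s+4),0,.4,(255,255,255),1)
    cv2.imwrite(f"pics/{name}.png",c)
E
python3 - <<'E'
from h import *
f=pickle.load(open("top0.pkl","rb"))
crop(f,370,170,140,140,5,"c1"); crop(f,230,145,140,110,5,"c2"); crop(f,130,165,90,90,6,"c3")
g=pickle.load(open("side0.pkl","rb"))
crop(g,270,140,180,90,4,"s1"); crop(g,150,200,190,235,3,"s2")
E
```

```text
(no output)
```

View pics/c1.png

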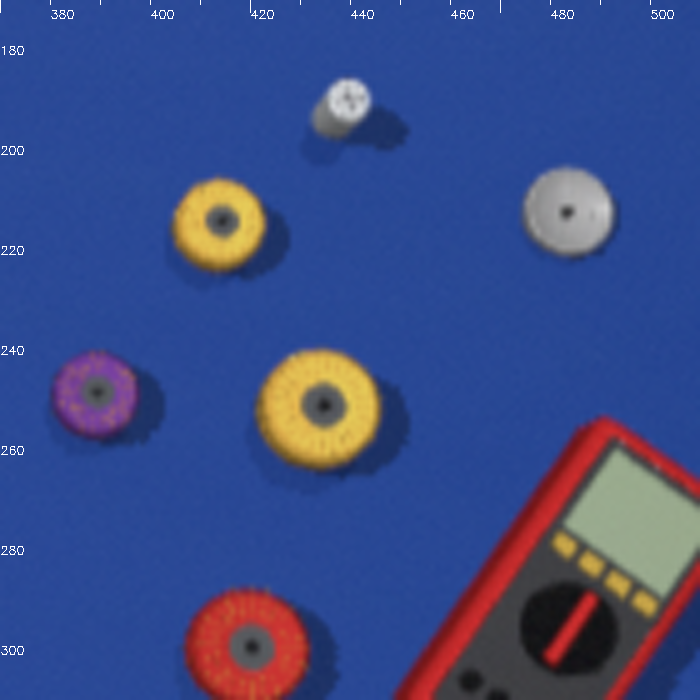

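View pics/c2.png

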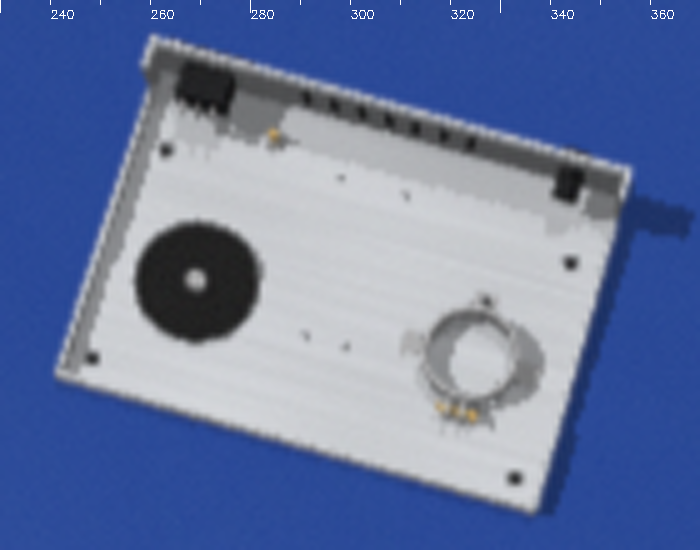

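View pics/c3.png

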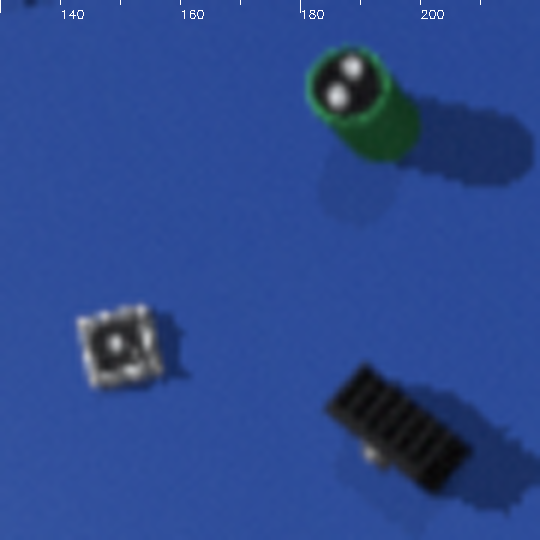

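View pics/s2.png

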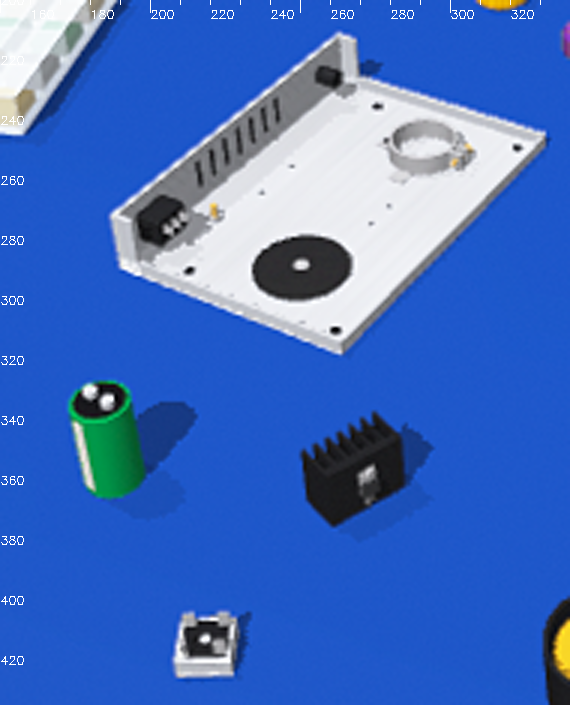

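View pics/s1.png

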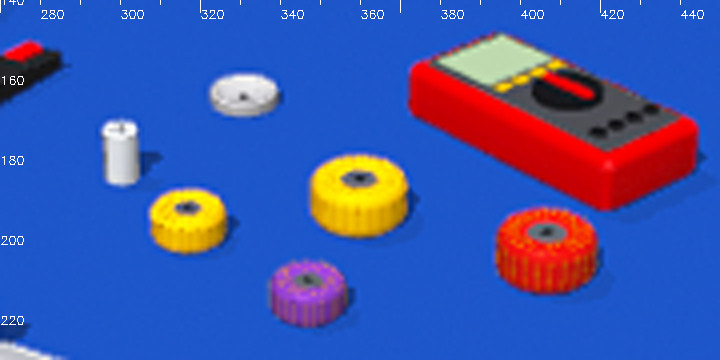

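```bash
cat > fit.py <<'E'
from h import *
from scipy.optimize import least_squares
T=pickle.load(open("top0.pkl","rb"));S=pickle.load(open("side0.pkl","rb"))
def fit(obs,x0,model=None):
    def res(p):
        c,s=np.cos(p[2]),np.sin(p[2]);r=[]
        for f,P,uv in obs:
            X=np.array([p[0]+c*P[0]-s*P[1],p[1]+s*P[0]+c*P[1],P[2]])
            r+=list(w2p(f,X)[0]-uv)
        return np.array(r)
    q=least_squares(res,x0,loss="soft_l1");
    print(np.round(q.x[:2],1),np.degrees(q.x[2]).round(2));print(np.round(res(q.x).reshape(-1,2),1).tolist());return q.x
E
python3 - <<'E'
from fit import *
for n,u,v,z in [("tor",434.3,251,30),("tor outer",433.6,251.6,26),("plate",483.2,212.2,2),("small",439.5,189.8,36),("cap",188,179,60),("rect",150,222.5,12),("heat",196.4,236.3,40),("pad",269.2,201,7)]: print(n,p2w(T,u,v,z).round(1))
for n,u,v,z in [("tor",357.5,184.3,30),("plate",328,162.5,5),("small",298,172,36),("cap",183.5,334,60),("pad",250.5,289,7)]: print("side",n,p2w(S,u,v,z).round(1))
print("chassis")
ch=[(T,(-20,75,7),(269.2,201)),(T,(-90,130,12),(241.4,220.4)),(T,(-90,-130,12),(337.4,247.6)),(T,(90,130,45),(260,152.4)),(T,(90,-130,45),(356,179)),
(S,(-20,75,7),(250.3,289)),(S,(90,130,45),(188,271)),(S,(90,-130,45),(263,212.5)),(S,(-90,-130,12),(331.5,244.5)),(S,(-90,130,12),(264,315)),(T,(-20,-75,19),(323.6,216.5))]
fit(ch,[500,0,-.3])
print("rect")
R=[(T,(14.5,14.5,12),(143,218)),(T,(14.5,-14.5,12),(154.2,216.2)),(T,(-14.5,-14.5,12),(156.7,227.5)),(T,(-14.5,14.5,12),(145.3,229.2)),
(S,(-14.5,-14.5,12),(208+21,200+215)) ]
fit(R[:4],[450,350,0])
print("heat")
H=[(T,(15,25,40),(190.8,225)),(T,(15,-25,40),(208.3,240)),(T,(-12,-25,40),(202,247.5)),(T,(-12,25,40),(184.2,232.5))]
fit(H,[420,250,-.7])
E
```

```text
tor [ 411.  -302.3   30. ]
tor outer [ 410.1 -301.5   26. ]
plate [ 519.7 -444.2    2. ]
small [ 570.8 -321.8   36. ]
cap [590.5 323.2  60. ]
rect [488.1 428.5  12. ]
heat [446.4 300.   40. ]
pad [547.7 121.7   7. ]
side tor [ 415.7 -298.3   30. ]
side plate [ 527.4 -447.3    5. ]
side small [ 575.  -319.6   36. ]
side cap [588.9 325.2  60. ]
side pad [546.6 125.    7. ]
chassis
[545.2  45. ] -16.03
[[-0.3, 0.4], [-0.9, -0.2], [-0.6, -0.1], [-0.3, 0.1], [0.1, 0.3], [0.6, -0.8], [-0.9, 0.6], [-0.1, -1.7], [0.8, -0.3], [-0.0, -1.3], [0.2, -0.8]]
rect
[487.5 429. ] 372.57
[[0.4, 0.6], [0.3, 0.0], [-0.5, -0.6], [-0.2, 0.0]]
heat
[445.4 301.3] -400.26
[[1.9, 1.0], [-1.1, -1.5], [-2.1, -0.9], [1.1, 1.4]]
```

```bash
python3 - <<'E'
from fit import *
H=[(T,(15,25,40),(190.8,225)),(T,(-12,25,40),(184.2,232.5)),(T,(15,-25,0),(208.3,240)),(T,(-12,-25,0),(202,247.5)),
(S,(-12,25,0),(261.7,375)),(S,(-12,-25,0),(284.7,361.7)),(S,(-12,-25,40),(284.3,344.3)),(S,(-12,25,40),(260.7,356.7))]
p=fit(H,[420,300,-.7])
def ov(f,p,box,name,reg,s=5):
    c,sn=np.cos(p[2]),np.sin(p[2]); u0,v0,w,h=reg
    im=cv2.resize(f["frame"][v0:v0+h,u0:u0+w,::-1],None,fx=s,fy=s,interpolation=cv2.INTER_CUBIC)
    for z in (box[4],box[5]):
        P=np.array([[x,y] for x,y in((box[0],box[2]),(box[1],box[2]),(box[1],box[3]),(box[0],box[3]))])
        W=np.c_[p[0]+c*P[:,0]-sn*P[:,1],p[1]+sn*P[:,0]+c*P[:,1],np.full(4,z)]
        q=((w2p(f,W)-[u0,v0]+.5)*s).astype(np.int32); cv2.polylines(im,[q],True,(0,0,255) if z else (0,255,255),1)
    return im
pr=[487.5,429,np.radians(12.57)]
a=ov(T,p,(-12,15,-25,25,0,40),"",(165,205,60,60)); b=ov(S,p,(-12,15,-25,25,0,40),"",(240,325,60,60))
c=ov(T,pr,(-14.5,14.5,-14.5,14.5,0,12),"",(120,195,60,60)); d=ov(S,pr,(-14.5,14.5,-14.5,14.5,0,12),"",(190,385,60,60))
cv2.imwrite("pics/ov1.png",np.vstack([np.hstack([a,b]),np.hstack([c,d])]))
E
```

```text
[448.4 304.2] -37.51
[[0.3, -0.0], [-0.1, 0.8], [1.4, -0.3], [0.9, 0.3], [-0.4, 0.3], [0.8, -0.2], [-0.0, 0.2], [-1.3, 1.5]]
```

View pics/ov1.png

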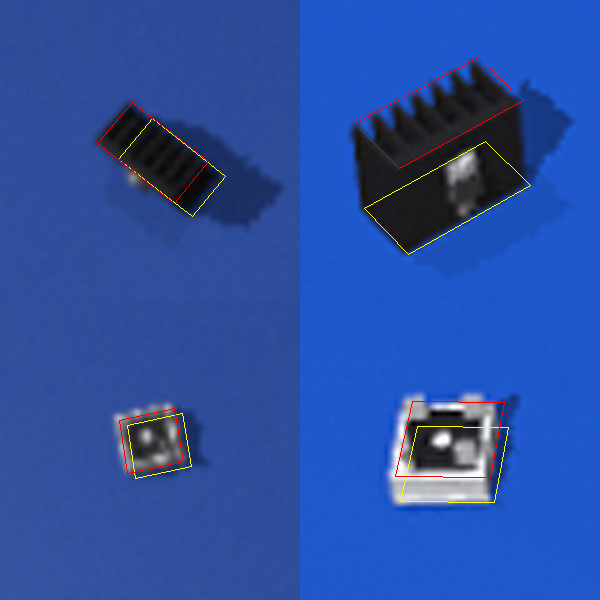

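The crop confirms it: the larger yellow toroid is at (434,251), about (412,-301) in world. The wireframes overlay the heat sink and rectifier well in both views. Next is a helper that works out the distances in tool axes.

```bash
cat > plan.py <<'E'
import sys,numpy as np
from workcell import state
from scipy.spatial.transform import Rotation as R
def plan(x,y,z,yaw,step=50,start=None):
    s=state(); p=np.array(s["ee_pos"]); r=R.from_euler("xyz",s["ee_rot"],degrees=True)
    goal=np.array([x,y,z]); rg=R.from_euler("xyz",[180,0,yaw],degrees=True)
    print("at",p.round(1),np.round(s["ee_rot"],1),"F",np.round(s["force"],1),"w",round(s["gripper_width"],1),"t",round(s["time_s"],2))
    rv=(r.inv()*rg).as_rotvec(degrees=True)
    n=int(max(np.ceil(np.linalg.norm(goal-p)/step),np.ceil(np.linalg.norm(rv)/10.2),1))
    rows=[]
    for k in range(n):
        d=r.inv().apply((goal-p)/(n-k)); rv=(r.inv()*rg).as_rotvec(degrees=True)/(n-k)
        d=d.round(0 if n>1 else 1); rv=rv.round(1); rows.append(list(d)+list(rv))
        p=p+r.apply(d); r=r*R.from_rotvec(rv,degrees=True)
    for a in rows: print(a)
    print("end",p.round(1))
plan(*map(float,sys.argv[1:]))
E
python3 plan.py 412 -301 150 13
```

```text
at [ 130.3 -559.6  213.2] [-179.9   -0.    13.1] F [-0.2  0.3 -0.1] w 91.5 t 0.1
[np.float64(42.0), np.float64(-23.0), np.float64(8.0), np.float64(-0.0), np.float64(-0.0), np.float64(0.0)]
[np.float64(42.0), np.float64(-24.0), np.float64(8.0), np.float64(-0.0), np.float64(-0.0), np.float64(0.0)]
[np.float64(41.0), np.float64(-23.0), np.float64(8.0), np.float64(-0.0), np.float64(-0.0), np.float64(0.0)]
[np.float64(42.0), np.float64(-24.0), np.float64(8.0), np.float64(-0.0), np.float64(-0.0), np.float64(0.0)]
[np.float64(41.0), np.float64(-23.0), np.float64(8.0), np.float64(-0.0), np.float64(-0.0), np.float64(0.0)]
[np.float64(42.0), np.float64(-24.0), np.float64(8.0), np.float64(-0.0), np.float64(-0.0), np.float64(0.0)]
[np.float64(41.0), np.float64(-23.0), np.float64(8.0), np.float64(-0.0), np.float64(-0.0), np.float64(0.1)]
[np.float64(42.0), np.float64(-24.0), np.float64(8.0), np.float64(-0.1), np.float64(-0.0), np.float64(0.0)]
end [ 412.  -300.9  149.5]
```

```bash
sed -i 's/for a in rows: print(a)/for a in rows: print([float(v) for v in a])/' plan.py
python3 -m creep '[[0,42,-23,8,0,0,0],[0,42,-24,8,0,0,0],[0,41,-23,8,0,0,0],[0,42,-24,8,0,0,0],[0,41,-23,8,0,0,0]]'
python3 -m creep '[[0,42,-24,8,0,0,0],[0,41,-23,8,0,0,0],[0,42,-24,8,0,0,0],[0,0,0,0,0,0,0]]'
python3 - <<'E'
from h import *
from workcell import *
print(state()["ee_pos"])
T=grab_frame("top");S=grab_frame("side")
crop(T,360,180,140,120,5,"c4");crop(S,250,60,220,180,3,"s4")
P=state()["ee_pos"]; print(w2p(T,P),w2p(S,P))
E
```

```text
time_s: 0.72
ee_pos: [307.3, -397.5, 173.4]
ee_rot: [-180.0, 0.0, 13.1]
force: [0.4, -0.4, 0.6]
gripper_width: 91.0
time_s: 1.23
ee_pos: [413.4, -299.1, 149.0]
ee_rot: [-179.9, 0.0, 13.4]
force: [-0.4, -0.8, -0.4]
gripper_width: 91.0
[ 413.3521229  -299.09189876  149.00714931]
[[446.61777848 242.20495485]] [[360.04996795 139.39340377]]
```

View pics/c4.png

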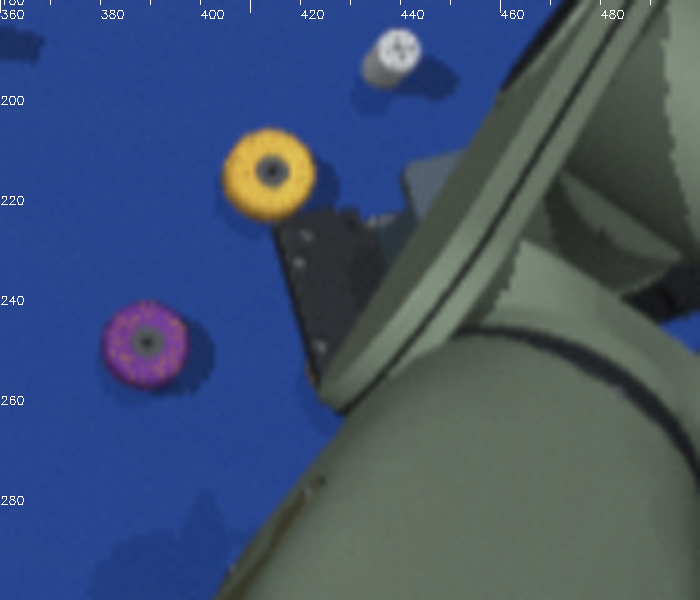

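View pics/s4.png

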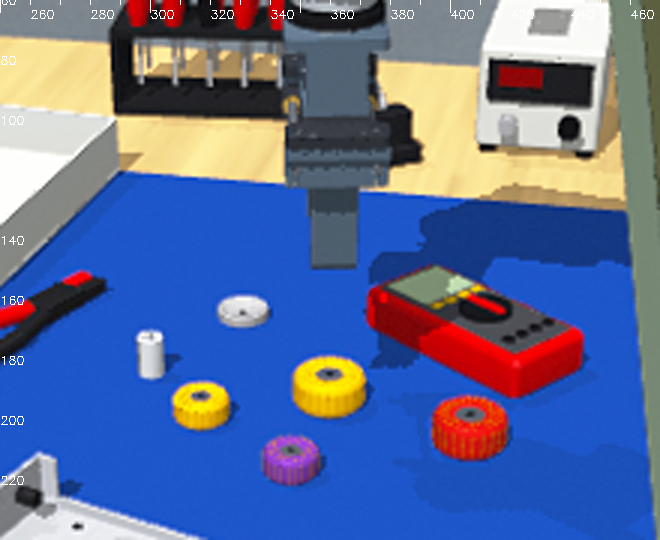

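Only the side camera sees the gripper here. The near finger tip spans (353,149) to (369,149), centred at (361.2,149.3), with the toroid below at (359,189). I'll use it to check the side calibration.

```bash
python3 - <<'E'
from fit import *
P=np.array([413.35,-299.1,149.0]);a=np.radians(13.3);ty=np.array([np.sin(a),-np.cos(a),0])
tx=np.array([np.cos(a),np.sin(a),0])
for e in(46,59):
  print(e,w2p(S,[P-ty*e+tx*16,P-ty*e-tx*16]).round(1))
# toroid outline in side image predicted for center (412,-301) vs (415,-298)
for c in((411,-302),(413,-300),(415,-298)):
    t=np.linspace(0,2*np.pi,100)
    q=w2p(S,np.c_[c[0]+29*np.cos(t),c[1]+29*np.sin(t),np.full(100,30)])
    r=w2p(T,np.c_[c[0]+30*np.cos(t),c[1]+30*np.sin(t),np.full(100,26)])
    print(c,q.min(0).round(1),q.max(0).round(1),r.min(0).round(1),r.max(0).round(1))
# detect yellow extents
for n,f,(u0,v0,w,h) in(("S",S,(345,170,40,35)),("T",T,(415,232,40,40))):
    hsv=cv2.cvtColor(f["frame"][v0:v0+h,u0:u0+w],cv2.COLOR_RGB2HSV)
    m=((hsv[...,0]>15)&(hsv[...,0]<35)&(hsv[...,1]>90)&(hsv[...,2]>90)).astype(np.uint8)
    print(n,[(a+u0,b+v0,c,d) for a,b,c,d,_ in cv2.connectedComponentsWithStats(m)[2][1:]])
E
```

```text
46 [[353.1 148.5]
 [367.  148.3]]
59 [[353.2 150.9]
 [367.3 150.8]]
(411, -302) [348.  178.2] [371.4 189.5] [422.  239.7] [445.5 262.9]
(413, -300) [347.  178.5] [370.5 189.8] [421.2 238.9] [444.7 262.1]
(415, -298) [346.1 178.8] [369.5 190.1] [420.4 238.1] [443.9 261.3]
S [(np.int32(348), np.int32(179), np.int32(24), np.int32(20))]
T [(np.int32(422), np.int32(240), np.int32(24), np.int32(24))]
```

```bash
python3 plan.py 411.5 -301.5 30 13.2|head -2
python3 -m creep '[[0,-2,2,40,0,0,0],[0,0,0,40,0,0,0],[0,0,0,35,0,0,0],[0,0,0,28,0,0,0],[0,0,0,0,0,0,0]]' 40
python3 plan.py 411.5 -301.5 6 13.2
```

```text
at [ 411.9 -301.2  149.6] [-1.80e+02  1.00e-01  1.32e+01] F [-0.4 -0.3 -0.1] w 91.2 t 1.32
[-0.0, 0.0, 40.0, -0.0, 0.0, -0.0]
time_s: 1.95
ee_pos: [408.4, -303.9, 5.5]
ee_rot: [-179.8, 0.2, 13.0]
force: [-0.5, -0.8, 0.7]
gripper_width: 91.5
at [ 408.4 -303.9    5.5] [-179.8    0.2   13. ] F [-0.5 -0.8  0.7] w 91.5 t 1.95
[3.5, -1.6, -0.5, -0.2, 0.2, -0.2]
end [ 411.5 -301.5    6. ]
```

```bash

python3 -m creep '[[0,3,-2,0,0,0,0],[1,0,0,0,0,0,0],[1,0,0,0,0,0,0],[1,0,0,0,0,0,0],[1,0,0,0,0,0,0]]' 40
python3 -m creep '[[1,0,0,-25,0,0,0],[1,0,0,-40,0,0,0],[1,0,0,-40,0,0,0],[1,0,0,-30,0,0,0],[1,0,0,0,0,0,0]]'
python3 plan.py 546.7 122.6 140 74
python3 - <<'E'
from h import *
from workcell import *
S=grab_frame("side")
crop(S,250,60,220,180,3,"s5")
E
```

```text
time_s: 2.58
ee_pos: [413.7, -301.9, 7.5]
ee_rot: [179.9, -0.1, 13.1]
force: [1.2, -2.1, 2.4]
gripper_width: 59.5
time_s: 3.2
ee_pos: [413.8, -301.6, 143.2]
ee_rot: [179.8, -0.1, 13.1]
force: [0.5, -0.3, -4.7]
gripper_width: 59.0
at [ 413.8 -301.6  143.2] [ 1.798e+02 -1.000e-01  1.310e+01] F [ 0.5 -0.3 -4.7] w 59.0 t 3.2
[25.0, -43.0, 0.0, 0.0, -0.0, -6.8]
[30.0, -39.0, 0.0, 0.0, -0.0, -6.8]
[34.0, -35.0, 0.0, 0.0, -0.0, -6.8]
[38.0, -31.0, 0.0, 0.0, -0.0, -6.7]
[42.0, -27.0, 1.0, 0.0, 0.0, -6.8]
[45.0, -21.0, 0.0, 0.1, 0.0, -6.7]
[47.0, -16.0, 1.0, 0.0, 0.0, -6.8]
[48.0, -10.0, 0.0, 0.1, 0.0, -6.7]
[49.0, -5.0, 1.0, 0.0, 0.0, -6.8]
end [546.8 122.3 139.8]
```

View pics/s5.png

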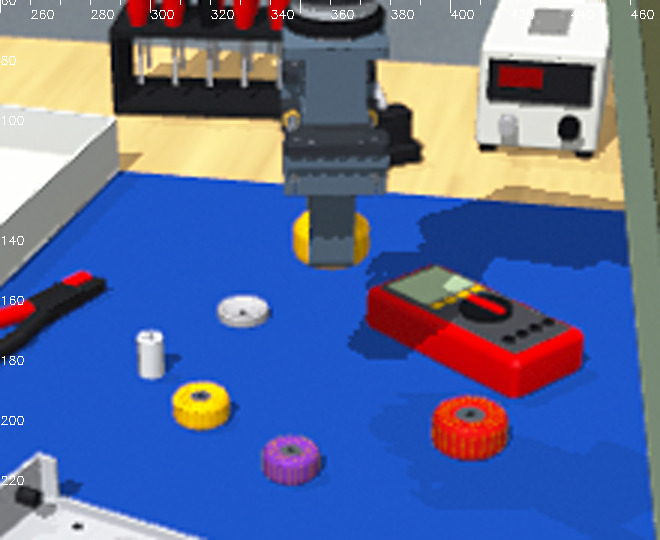

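The toroid is held, with the opening at 59 mm and the finger centred on it at (360,138). Moving it over the pad.

```bash

python3 -m creep '[[1,25,-43,0,0,0,-6.8],[1,30,-39,0,0,0,-6.8],[1,34,-35,0,0,0,-6.8],[1,38,-31,0,0,0,-6.7],[1,42,-27,1,0,0,-6.8]]'
python3 -m creep '[[1,45,-21,0,0,0,-6.7],[1,47,-16,1,0,0,-6.8],[1,48,-10,0,0,0,-6.7],[1,48,-5,1,0,0,-6.8],[1,0,0,0,0,0,0]]'
python3 plan.py 546.7 122.6 60 74
python3 - <<'E'
from h import *
from workcell import *
T=grab_frame("top");S=grab_frame("side")
pickle.dump((T,S),open("f6.pkl","wb"))
crop(T,220,120,160,140,5,"c6");crop(S,170,150,200,190,3,"s6")
E
python3 plan.py 546.7 122.6 60 74
```

```text
time_s: 3.88
ee_pos: [485.2, -63.9, 138.5]
ee_rot: [-179.8, 0.2, 47.2]
force: [1.5, -0.4, -3.5]
gripper_width: 58.7
time_s: 4.5
ee_pos: [544.8, 124.6, 135.9]
ee_rot: [-179.8, 0.1, 74.2]
force: [-0.3, 0.2, -4.5]
gripper_width: 59.3
at [544.8 124.6 135.9] [-1.798e+02  1.000e-01  7.420e+01] F [-0.3  0.2 -4.5] w 59.3 t 4.5
[-1.0, 1.0, 38.0, -0.1, 0.0, 0.1]
[-0.0, 2.0, 38.0, -0.1, 0.1, 0.1]
end [547.2 122.8  59.9]
at [543.9 121.7 136.4] [-179.7    0.2   74. ] F [-0.2 -0.1 -3.4] w 59.5 t 4.6
[1.0, 1.0, 38.0, -0.1, 0.1, 0.0]
[1.0, 2.0, 38.0, -0.2, 0.1, 0.0]
end [547.  122.7  60.4]
```

View pics/c6.png

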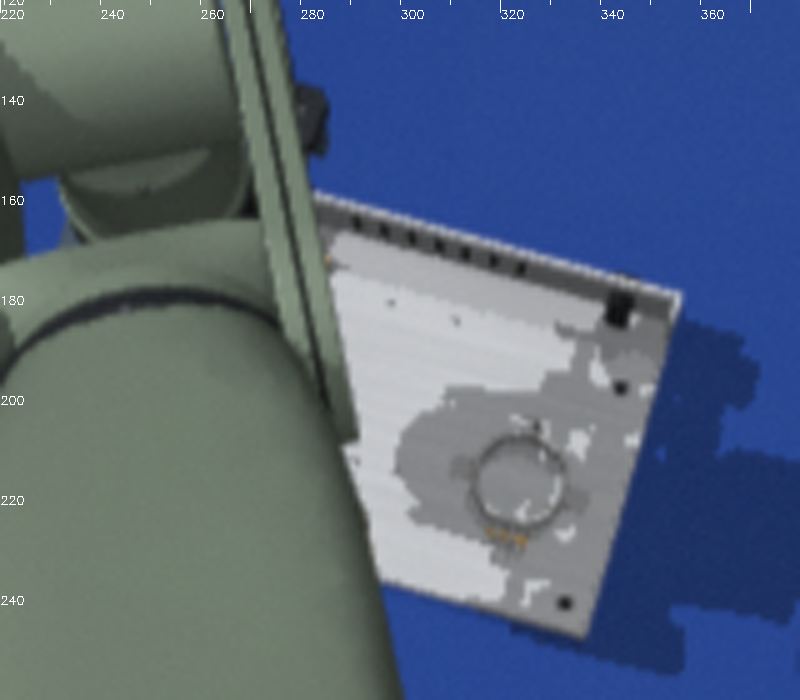

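View pics/s6.png

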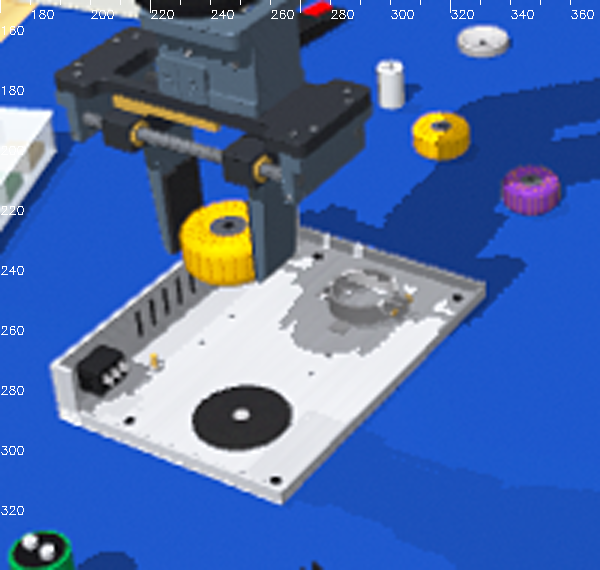

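```bash

python3 -m creep '[[1,2,2,36,0,0,0],[1,0,0,36,0,0,0],[1,0,0,24,0,0,0],[1,0,0,0,0,0,0]]'
python3 plan.py 547 122.5 14 74
python3 - <<'E'
from h import *
from workcell import *
S=grab_frame("side")
crop(S,170,200,140,140,4,"s7")
s=state()["ee_pos"]; t=np.linspace(0,2*np.pi,60)
for z0 in(5,30): 
  q=w2p(S,np.c_[s[0]+30*np.cos(t),s[1]+30*np.sin(t),np.full(60,s[2]-7+z0)]);print(q.min(0).round(1),q.max(0).round(1))
q=w2p(S,np.c_[547+33*np.cos(t),122.5+33*np.sin(t),np.full(60,7)]);print(q.min(0).round(1),q.max(0).round(1))
E
```

```text
time_s: 5.1
ee_pos: [545.4, 121.4, 40.4]
ee_rot: [-179.6, 0.2, 73.9]
force: [-0.6, 1.1, -3.4]
gripper_width: 59.2
at [545.4 121.4  40.4] [-179.6    0.2   73.9] F [-0.6  1.1 -3.4] w 59.2 t 5.1
[1.7, 1.4, 26.4, -0.4, 0.2, -0.1]
end [547.  122.6  14. ]
[234.  265.6] [264.8 284.3]
[232.7 255.4] [263.8 273.9]
[234. 278.] [267.4 298.9]
```

View pics/s7.png

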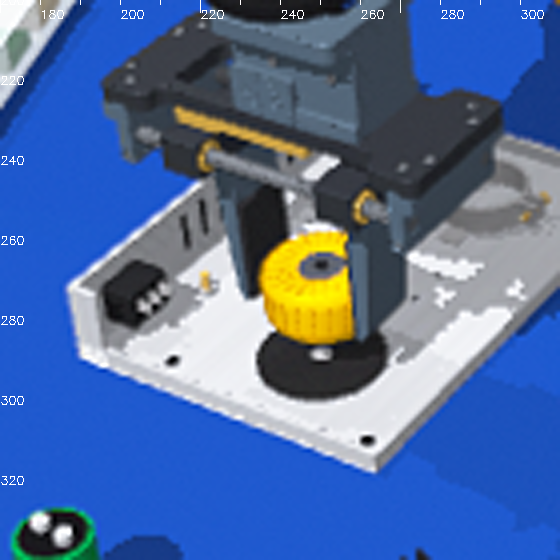

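The toroid's left edge at (234.7,270) and the pad at (234–267,290) match prediction within 1 px. Lowering and releasing.

```bash

python3 -m creep '[[1,1.5,2,14,0,0,0],[1,0,0,8,0,0,0],[1,0,0,4,0,0,0],[1,0,0,0,0,0,0]]'
python3 plan.py 547 122.5 14 74
```

```text
time_s: 5.65
ee_pos: [550.2, 124.1, 16.7]
ee_rot: [-180.0, 0.0, 74.0]
force: [0.2, 0.5, -4.0]
gripper_width: 58.9
at [550.2 124.1  16.7] [-180.    0.   74.] F [ 0.2  0.5 -4. ] w 58.9 t 5.65
[-2.4, -2.7, 2.7, -0.0, 0.0, 0.0]
end [547.  122.5  14. ]
```

```bash

python3 -m creep '[[1,-1.5,-2.5,2,0,0,0],[1,0,0,1,0,0,0],[1,0,0,0,0,0,0]]'
python3 plan.py 547 122.5 14 74
```

```text
time_s: 6.02
ee_pos: [547.1, 123.3, 14.6]
ee_rot: [-180.0, 0.0, 74.0]
force: [-3.5, -2.0, 4.1]
gripper_width: 59.6
at [547.1 123.3  14.6] [-180.    0.   74.] F [-3.5 -2.   4.1] w 59.6 t 6.03
[-0.8, 0.1, 0.6, -0.0, 0.0, 0.0]
end [547.  122.5  14. ]
```

Contact is felt, as the vertical force has changed from -4 to +4 N. Release, rise, and move towards the plate.

```bash

python3 -m creep '[[0,0,0,0,0,0,0],[0,0,0,0,0,0,0],[0,0,0,-40,0,0,0],[0,0,0,-50,0,0,0],[0,0,0,-40,0,0,0]]' 20
python3 plan.py 523 -446 150 13
```

```text
time_s: 6.65
ee_pos: [548.4, 123.5, 146.0]
ee_rot: [179.9, -0.1, 74.0]
force: [0.2, 0.6, -0.3]
gripper_width: 91.4
at [548.4 123.5 146. ] [ 1.799e+02 -1.000e-01  7.400e+01] F [ 0.2  0.6 -0.3] w 91.4 t 6.65
[-46.0, 11.0, -0.0, 0.0, -0.0, 5.1]
[-45.0, 15.0, -0.0, 0.0, -0.0, 5.1]
[-44.0, 19.0, -0.0, 0.0, -0.0, 5.1]
[-42.0, 23.0, -0.0, 0.0, -0.0, 5.1]
[-39.0, 26.0, -1.0, 0.0, -0.0, 5.1]
[-37.0, 30.0, -0.0, 0.0, -0.0, 5.1]
[-34.0, 33.0, -1.0, 0.0, -0.0, 5.1]
[-31.0, 36.0, -0.0, 0.0, -0.0, 5.1]
[-28.0, 39.0, -1.0, 0.0, -0.0, 5.1]
[-24.0, 41.0, -0.0, 0.0, -0.0, 5.0]
[-21.0, 43.0, -1.0, 0.0, -0.1, 5.1]
[-16.0, 44.0, -0.0, 0.0, -0.0, 5.0]
end [ 523.3 -446.1  149.7]
```

```bash

python3 -m creep '[[0,-46,11,0,0,0,5.1],[0,-45,15,0,0,0,5.1],[0,-44,19,0,0,0,5.1],[0,-42,23,0,0,0,5.1],[0,-39,26,0,0,0,5.1]]'
python3 -m creep '[[0,-37,30,0,0,0,5.1],[0,-34,33,0,0,0,5.1],[0,-31,36,0,0,0,5.1],[0,-28,39,0,0,0,5.1],[0,-24,41,0,0,0,5.1]]'
python3 -m creep '[[0,-21,43,0,0,0,5.1],[0,-16,44,0,0,0,5.1],[0,0,0,0,0,0,0]]'
python3 - <<'E'
from fit import *
from workcell import *
t=np.linspace(0,2*np.pi,100)
for n,f,(u0,v0,w,h) in(("S",S,(310,150,40,25)),("T",T,(468,197,32,32))):
    hsv=cv2.cvtColor(f["frame"][v0:v0+h,u0:u0+w],cv2.COLOR_RGB2HSV)
    m=(hsv[...,1]<110).astype(np.uint8); st=cv2.connectedComponentsWithStats(m)[2][1:]
    print(n,[(a+u0,b+v0,c+a+u0,d+b+v0) for a,b,c,d,_ in st if _>20])
for c in((520,-444),(522,-446),(524,-447)):
    o=[]
    for f in(S,T):
        q=np.vstack([w2p(f,np.c_[c[0]+23*np.cos(t),c[1]+23*np.sin(t),np.full(100,z)]) for z in(0,10)])
        o+=[q.min(0).round(1),q.max(0).round(1)]
    print(c,*o)
T2=grab_frame("top");crop(T2,220,130,160,130,5,"c8")
S2=grab_frame("side");crop(S2,200,40,200,190,3,"s8")
E
```

```text
time_s: 7.28
ee_pos: [536.9, -115.5, 144.1]
ee_rot: [179.9, -0.0, 48.3]
force: [0.7, -0.8, -0.3]
gripper_width: 91.1
time_s: 7.9
ee_pos: [526.7, -353.5, 144.0]
ee_rot: [179.9, -0.0, 22.8]
force: [0.4, 0.5, -0.0]
gripper_width: 91.2
time_s: 8.28
ee_pos: [521.9, -449.7, 143.3]
ee_rot: [179.9, -0.0, 12.6]
force: [-0.5, 0.2, -0.3]
gripper_width: 91.2
S [(np.int32(322), np.int32(158), np.int32(340), np.int32(169))]
T [(np.int32(474), np.int32(203), np.int32(493), np.int32(222))]
(520, -444) [321.9 157.9] [338.8 168.8] [474.2 202.9] [492.9 220.7]
(522, -446) [321.4 157.5] [338.2 168.4] [474.9 202.2] [493.6 220. ]
(524, -447) [320.7 157.3] [337.6 168.2] [475.2 201.4] [493.9 219.3]
```

View pics/c8.png

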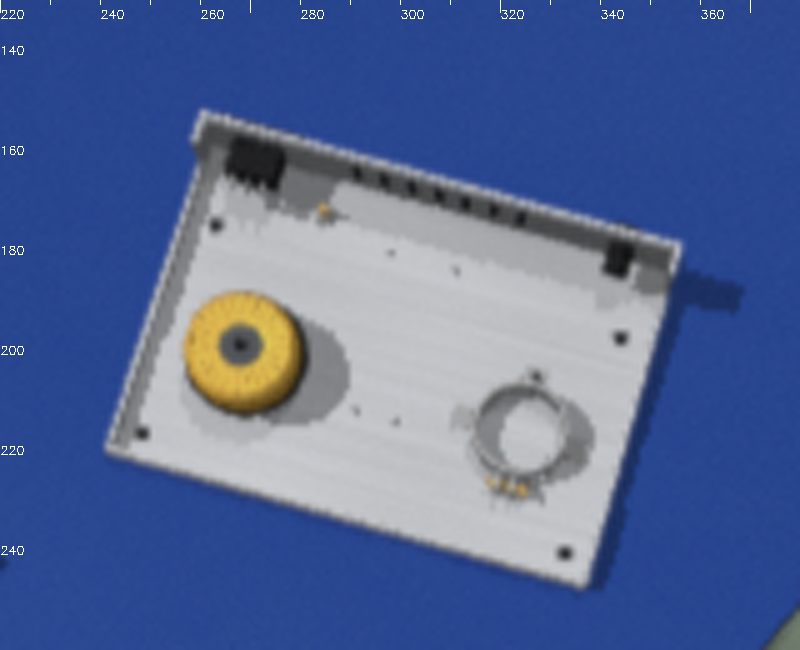

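View pics/s8.png

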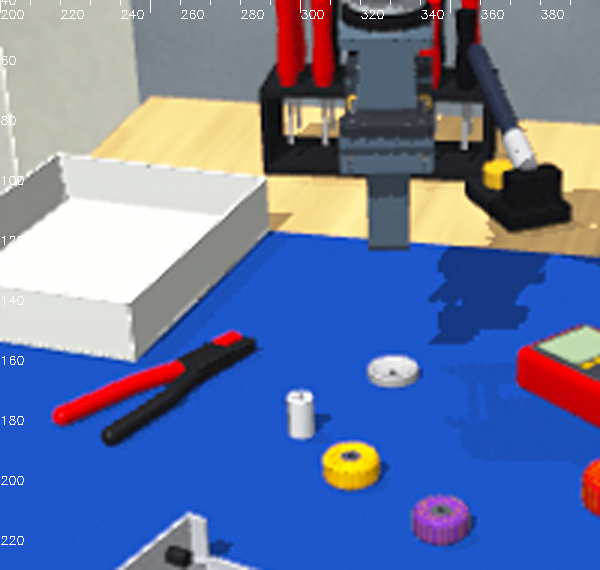

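```bash

python3 - <<'E'
from fit import *
print(p2w(T,268,198.8,37),p2w(T,268,198.8,36))
E
python3 plan.py 519.5 -444.5 30 13 | tail -1
python3 -m creep '[[0,-2,-5,40,0,0,0],[0,0,0,40,0,0,0],[0,0,0,30,0,0,0],[0,0,0,0,0,0,0]]' 20
python3 plan.py 519.5 -444.5 3 13
```

```text
[545.37288353 121.98888558  37.        ] [545.65011942 122.08873794  36.        ]
end [ 519.8 -444.5   30.5]
time_s: 8.88
ee_pos: [518.2, -439.0, 31.7]
ee_rot: [-179.7, 0.2, 12.9]
force: [-0.2, 0.0, 0.1]
gripper_width: 91.3
at [ 518.2 -439.    31.7] [-179.7    0.2   12.9] F [-0.2  0.   0.1] w 91.3 t 8.88
[0.1, 5.8, 28.7, -0.3, 0.2, -0.1]
end [ 519.5 -444.5    3. ]
```

```bash

python3 -m creep '[[0,0,5,15,0,0,0],[0,0,0,8,0,0,0],[0,0,0,0,0,0,0],[0,0,0,0,0,0,0]]' 20
python3 plan.py 519.5 -444.5 3 13
```

```text
time_s: 9.38
ee_pos: [520.6, -446.9, 11.5]
ee_rot: [180.0, -0.0, 12.8]
force: [0.1, 0.2, -0.7]
gripper_width: 91.2
at [ 520.6 -446.9   11.5] [180.   -0.   12.8] F [ 0.1  0.2 -0.7] w 91.2 t 9.38
[-0.6, -2.6, 8.5, 0.0, -0.0, -0.2]
end [ 519.5 -444.5    3. ]
```

```bash

python3 -m creep '[[0,-1,-2,6,0,0,0],[0,0,0,0,0,0,0],[0,0,0,0,0,0,0]]' 20
python3 plan.py 519.5 -444.5 3 13
```

```text
time_s: 9.75
ee_pos: [519.0, -444.9, 5.0]
ee_rot: [180.0, -0.0, 12.8]
force: [0.5, -0.4, 0.3]
gripper_width: 91.1
at [ 519.  -444.9    5. ] [180.   -0.   12.8] F [ 0.5 -0.4  0.3] w 91.1 t 9.75
[0.6, -0.3, 2.0, 0.0, -0.0, -0.2]
end [ 519.5 -444.5    3. ]
```

```bash

python3 -m creep '[[0,0,0,2,0,0,0],[1,0,0,0,0,0,0],[1,0,0,0,0,0,0],[1,0,0,0,0,0,0],[1,0,0,0,0,0,0]]' 20
python3 -m creep '[[1,0,0,0,0,0,0],[1,0,0,-10,0,0,0],[1,0,0,-20,0,0,0],[1,0,0,-20,0,0,0],[1,0,0,0,0,0,0]]' 20
python3 - <<'E'
from h import *
from workcell import *
S2=grab_frame("side");crop(S2,270,90,100,100,6,"s9")
E
python3 plan.py 545.5 122 140 74
```

```text
time_s: 10.38
ee_pos: [519.0, -445.0, 3.0]
ee_rot: [180.0, -0.0, 12.8]
force: [-0.5, 1.0, 0.3]
gripper_width: 53.9
time_s: 11.0
ee_pos: [520.1, -446.0, 55.4]
ee_rot: [179.8, -0.2, 12.8]
force: [0.4, 0.5, -0.2]
gripper_width: 45.0
at [ 519.4 -445.3   53.9] [ 1.799e+02 -1.000e-01  1.280e+01] F [ 0.9 -0.5 -0.2] w 45.0 t 11.05
[13.0, -46.0, -7.0, 0.0, -0.0, -5.1]
[17.0, -44.0, -7.0, 0.0, -0.0, -5.1]
[20.0, -43.0, -7.0, 0.0, 0.0, -5.1]
[24.0, -41.0, -7.0, 0.0, 0.0, -5.1]
[28.0, -38.0, -7.0, 0.0, 0.0, -5.1]
[31.0, -36.0, -7.0, 0.0, 0.0, -5.1]
[34.0, -33.0, -7.0, 0.0, 0.0, -5.1]
[37.0, -30.0, -8.0, 0.0, 0.0, -5.1]
[39.0, -26.0, -7.0, 0.0, 0.0, -5.1]
[41.0, -22.0, -8.0, 0.0, 0.0, -5.1]
[43.0, -19.0, -7.0, 0.1, 0.0, -5.1]
[45.0, -15.0, -8.0, 0.0, 0.0, -5.1]
end [545.3 121.7 140.2]
```

View pics/s9.png

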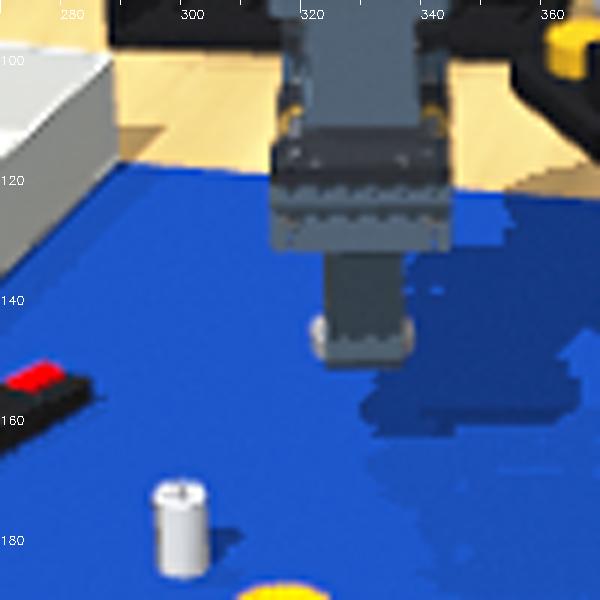

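The plate is held, seen at (330,145) with the finger centred on it at 45 mm opening. Going to the toroid.

```bash

python3 -m creep '[[1,13,-46,-20,0,0,-5.1],[1,17,-44,-20,0,0,-5.1],[1,20,-43,-20,0,0,-5.1],[1,24,-41,-15,0,0,-5.1],[1,28,-38,-10,0,0,-5.1]]'
python3 -m creep '[[1,31,-36,0,0,0,-5.1],[1,34,-33,0,0,0,-5.1],[1,37,-30,0,0,0,-5.1],[1,39,-26,0,0,0,-5.1],[1,41,-22,0,0,0,-5.1]]'
python3 -m creep '[[1,43,-19,0,0,0,-5.1],[1,45,-15,0,0,0,-5.1],[1,0,0,0,0,0,0],[1,0,0,0,0,0,0]]'
python3 plan.py 545.5 122 50 74
```

```text
time_s: 11.68
ee_pos: [529.8, -206.5, 137.8]
ee_rot: [-180.0, 0.0, 38.5]
force: [0.3, -0.5, -1.0]
gripper_width: 45.3
time_s: 12.3
ee_pos: [540.2, 29.1, 137.0]
ee_rot: [-179.9, 0.1, 64.0]
force: [0.4, -0.1, -0.1]
gripper_width: 45.3
time_s: 12.8
ee_pos: [544.5, 121.5, 137.1]
ee_rot: [-179.9, 0.1, 74.0]
force: [-0.5, -0.1, -0.3]
gripper_width: 44.9
at [544.5 121.5 137.1] [-1.799e+02  1.000e-01  7.400e+01] F [-0.5 -0.1 -0.3] w 44.9 t 12.8
[0.0, 0.0, 44.0, -0.0, 0.0, 0.0]
[1.0, 1.0, 43.0, -0.1, 0.1, 0.0]
end [545.6 122.1  50.1]
```

```bash

python3 -m creep '[[1,0.5,1,40,0,0,0],[1,0,0,40,0,0,0],[1,0,0,0,0,0,0],[1,0,0,0,0,0,0]]'
python3 plan.py 545.5 122 40 74
python3 - <<'E'
from h import *
from workcell import *
S2=grab_frame("side");crop(S2,200,220,100,90,6,"s10")
E
```

```text
time_s: 13.3
ee_pos: [547.2, 121.5, 59.1]
ee_rot: [179.9, -0.0, 73.9]
force: [0.1, 0.4, -0.7]
gripper_width: 45.1
at [547.2 121.5  59.1] [179.9  -0.   73.9] F [ 0.1  0.4 -0.7] w 45.1 t 13.3
[0.0, -1.8, 19.1, 0.1, -0.0, -0.1]
end [545.5 122.   40. ]
```

View pics/s10.png

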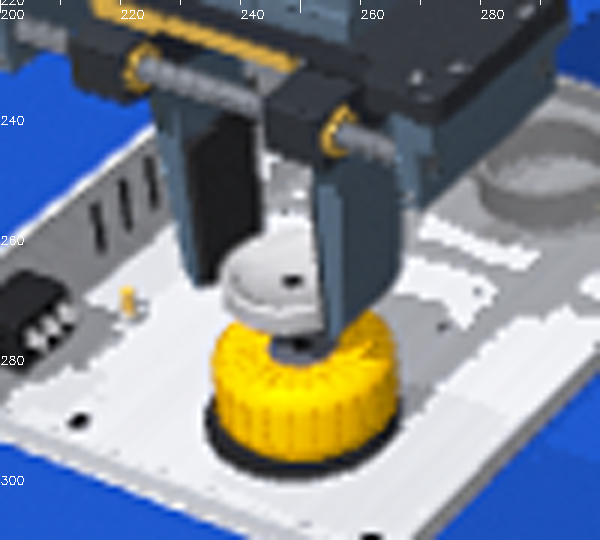

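```bash

python3 -m creep '[[1,0,-2,10,0,0,0],[1,0,0,4,0,0,0],[1,0,0,0,0,0,0],[1,0,0,0,0,0,0]]'
python3 plan.py 545.5 122 40 74
```

```text
time_s: 13.85
ee_pos: [544.4, 122.8, 44.1]
ee_rot: [180.0, -0.0, 74.0]
force: [-0.6, 0.5, -0.5]
gripper_width: 45.3
at [544.4 122.8  44.1] [180.  -0.  74.] F [-0.6  0.5 -0.5] w 45.3 t 13.85
[-0.4, 1.3, 4.1, 0.0, -0.0, 0.0]
end [545.6 122.   40. ]
```

```bash

python3 -m creep '[[1,0,0.5,2.5,0,0,0],[1,0,0,1,0,0,0],[1,0,0,0,0,0,0]]'
python3 plan.py 545.5 122 40 74
```

```text
time_s: 14.22
ee_pos: [544.7, 122.5, 40.3]
ee_rot: [-180.0, 0.0, 74.0]
force: [-0.8, 0.0, -0.8]
gripper_width: 45.2
at [544.7 122.5  40.3] [-180.    0.   74.] F [-0.8  0.  -0.8] w 45.2 t 14.22
[-0.3, 1.0, 0.3, -0.0, 0.0, 0.0]
end [545.5 122.   40. ]
```

```bash

python3 -m creep '[[1,0,0,0.6,0,0,0],[1,0,0,0,0,0,0]]'
python3 -m creep '[[0.4,0,0,0,0,0,0],[0.2,0,0,0,0,0,0],[0,0,0,0,0,0,0],[0,0,0,-30,0,0,0],[0,0,0,-50,0,0,0]]' 30
python3 -m creep '[[0,0,0,-40,0,0,0],[0,0,0,0,0,0,0]]' 30
python3 plan.py 448 303 150 141
```

```text
time_s: 14.48
ee_pos: [544.8, 122.5, 39.9]
ee_rot: [180.0, 0.0, 74.0]
force: [0.7, 0.2, 1.0]
gripper_width: 44.9
time_s: 15.1
ee_pos: [543.4, 122.3, 119.0]
ee_rot: [-179.8, 0.1, 74.0]
force: [0.3, 0.8, 0.7]
gripper_width: 90.5
time_s: 15.35
ee_pos: [546.9, 123.0, 163.3]
ee_rot: [179.6, -0.2, 74.0]
force: [-0.1, 0.1, -0.6]
gripper_width: 91.5
at [546.9 123.  163.3] [179.6  -0.2  74. ] F [-0.1  0.1 -0.6] w 91.5 t 15.35
[21.0, -21.0, 2.0, 0.1, 0.0, -9.6]
[24.0, -17.0, 2.0, 0.1, 0.0, -9.6]
[26.0, -13.0, 2.0, 0.1, 0.0, -9.6]
[28.0, -8.0, 2.0, 0.0, -0.0, -9.5]
[29.0, -3.0, 2.0, 0.1, 0.0, -9.6]
[29.0, 2.0, 2.0, 0.0, 0.0, -9.5]
[29.0, 6.0, 1.0, 0.1, 0.0, -9.6]
end [447.8 302.6 150.3]
```

```bash

python3 -m creep '[[0,21,-21,2,0,0,-9.6],[0,24,-17,2,0,0,-9.6],[0,26,-13,2,0,0,-9.6],[0,28,-8,2,0,0,-9.6],[0,29,-3,2,0,0,-9.6]]'
python3 -m creep '[[0,29,2,2,0,0,-9.5],[0,29,6,1,0,0,-9.5],[0,0,0,0,0,0,0],[0,0,0,0,0,0,0]]'
python3 plan.py 448 303 12 141
python3 - <<'E'
from h import *
from workcell import *
T2=grab_frame("top");crop(T2,235,150,110,100,6,"c11")
S2=grab_frame("side");crop(S2,180,200,160,190,4,"s11")
E
```

```text
time_s: 15.98
ee_pos: [472.6, 251.1, 148.4]
ee_rot: [-179.9, -0.0, 122.3]
force: [0.5, 0.7, -0.3]
gripper_width: 91.4
time_s: 16.48
ee_pos: [445.3, 301.4, 146.0]
ee_rot: [-179.9, 0.0, 140.9]
force: [1.2, -0.7, 0.0]
gripper_width: 91.2
at [445.3 301.4 146. ] [-179.9    0.   140.9] F [ 1.2 -0.7  0. ] w 91.2 t 16.48
[-0.0, 1.0, 45.0, -0.0, 0.0, -0.0]
[-1.0, 1.0, 45.0, -0.0, 0.0, -0.0]
[-0.0, 1.0, 44.0, -0.1, 0.0, -0.1]
end [447.8 302.9  12. ]
```

View pics/c11.png

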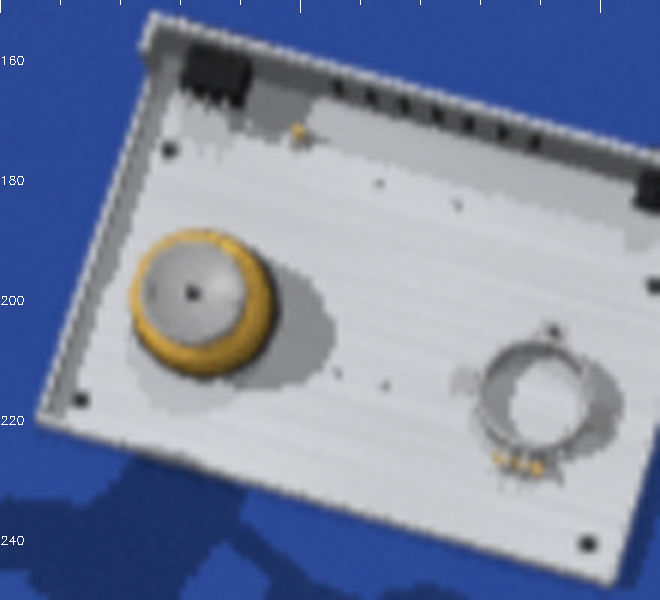

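View pics/s11.png

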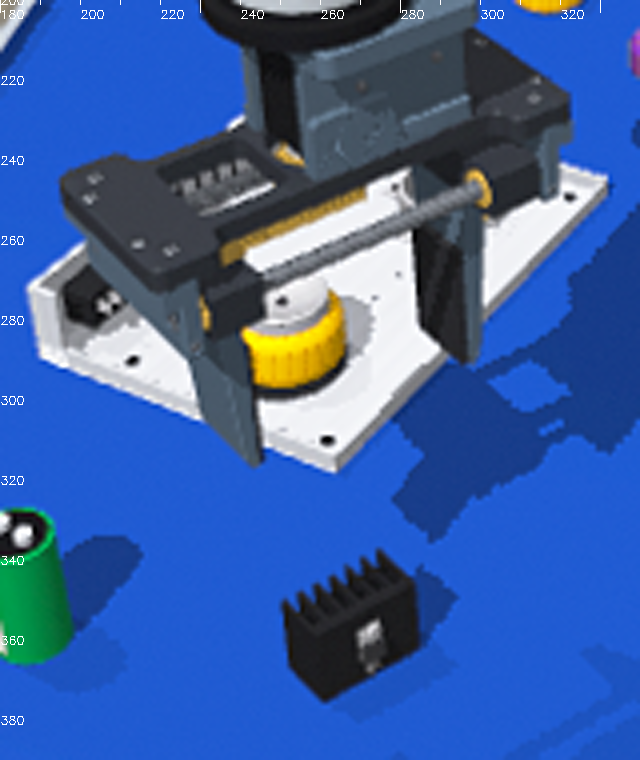

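The plate sits on the toroid, with its hole at (266.8,198.8) against the toroid's at (268,198.8), about 3 mm off. The heat sink at (268,357) lies under the open jaws, so I descend onto it.

```bash

python3 -m creep '[[0,-1,3,40,0,0,0],[0,0,0,40,0,0,0],[0,0,0,30,0,0,0],[0,0,0,0,0,0,0],[0,0,0,0,0,0,0]]' 35
python3 plan.py 448.5 303 7 141
python3 - <<'E'
from h import *
from workcell import *
S2=grab_frame("side");crop(S2,200,280,130,120,5,"s12")
E
```

```text
time_s: 17.2
ee_pos: [449.2, 303.8, 37.9]
ee_rot: [179.9, 0.0, 141.0]
force: [0.1, 0.7, -0.5]
gripper_width: 91.2
at [449.2 303.8  37.9] [179.9   0.  141. ] F [ 0.1  0.7 -0.5] w 91.2 t 17.2
[0.0, -1.1, 30.9, 0.1, 0.0, -0.0]
end [448.5 303.    7. ]
```

View pics/s12.png

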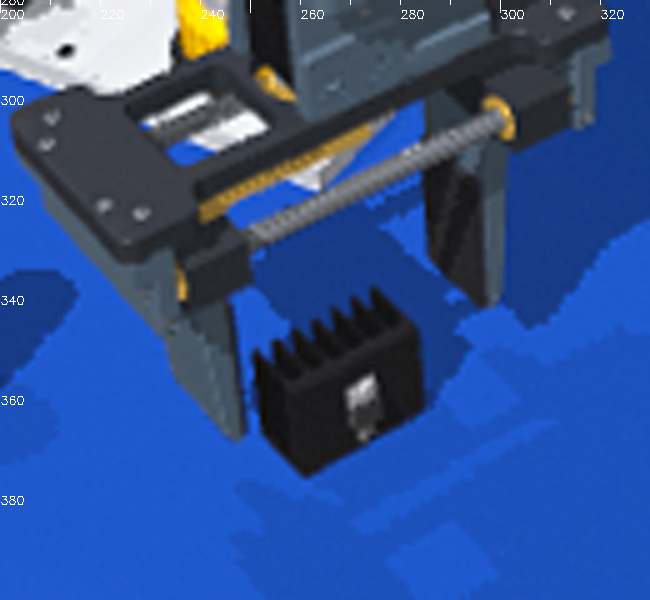

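The fingers straddle the heat sink at (267,355) and are parallel to its sides, so I go down and grip.

```bash

python3 -m creep '[[0,0,-1,18,0,0,0],[0,0,0,10,0,0,0],[0,0,0,0,0,0,0],[0,0,0,0,0,0,0]]' 35
python3 -m creep '[[1,0,0,2,0,0,0],[1,0,0,0,0,0,0],[1,0,0,0,0,0,0],[1,0,0,0,0,0,0],[1,0,0,0,0,0,0]]' 35
python3 -m creep '[[1,0,0,0,0,0,0],[1,0,0,-15,0,0,0],[1,0,0,-25,0,0,0],[1,0,0,-20,0,0,0],[1,0,0,0,0,0,0]]' 35
python3 plan.py 603.8 28.2 130 164
python3 - <<'E'
from h import *
from workcell import *
T2=grab_frame("top");crop(T2,165,185,80,80,6,"c13")
S2=grab_frame("side");crop(S2,200,260,130,120,5,"s13")
E
```

```text
time_s: 17.75
ee_pos: [448.0, 303.3, 9.5]
ee_rot: [179.9, 0.0, 141.0]
force: [-0.2, -0.4, -0.1]
gripper_width: 91.1
time_s: 18.38
ee_pos: [447.7, 303.2, 6.9]
ee_rot: [180.0, 0.0, 141.0]
force: [0.2, 1.2, -0.6]
gripper_width: 50.0
time_s: 19.0
ee_pos: [448.5, 303.6, 68.8]
ee_rot: [179.8, 0.1, 141.0]
force: [0.2, -0.6, -0.9]
gripper_width: 50.1
at [448.5 303.6  68.8] [1.798e+02 1.000e-01 1.410e+02] F [ 0.2 -0.6 -0.9] w 50.1 t 19.0
[-42.0, -17.0, -9.0, 0.0, 0.0, -3.3]
[-41.0, -19.0, -9.0, 0.0, 0.0, -3.3]
[-40.0, -21.0, -9.0, 0.0, 0.0, -3.3]
[-39.0, -24.0, -9.0, 0.0, 0.0, -3.3]
[-37.0, -26.0, -8.0, 0.1, 0.0, -3.3]
[-35.0, -27.0, -9.0, 0.0, 0.1, -3.2]
[-34.0, -30.0, -8.0, 0.1, 0.0, -3.3]
end [603.6  28.  129.8]
```

View pics/s13.png

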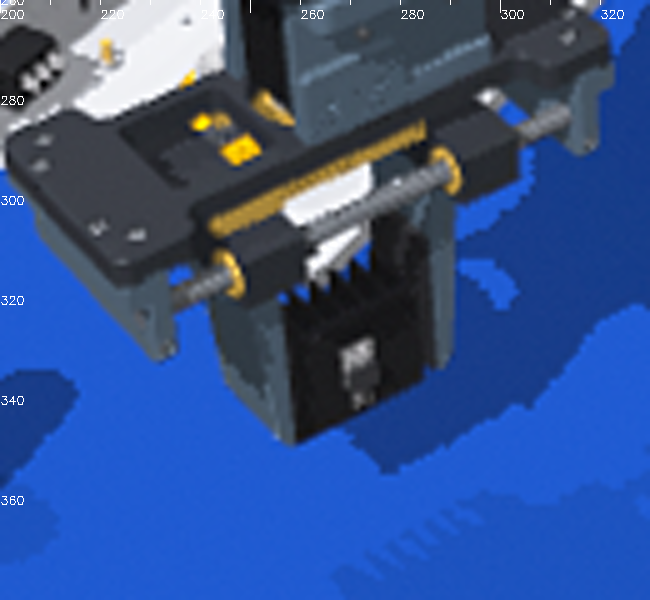

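View pics/c13.png

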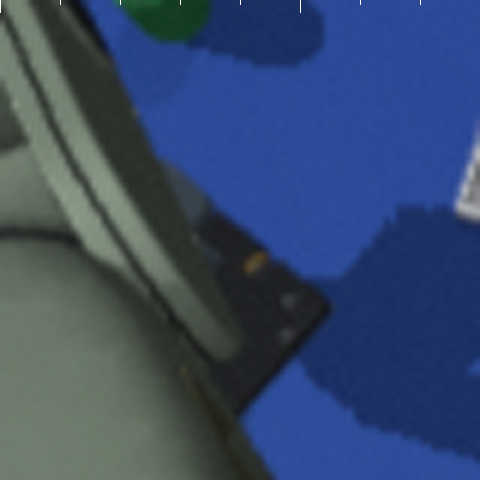

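The heat sink is held at 50.1 mm, with the regulator face towards the robot at (270,335). Carrying it to the chassis.

```bash

python3 -m creep '[[1,-42,-17,-18,0,0,-3.3],[1,-41,-19,-18,0,0,-3.3],[1,-40,-21,-18,0,0,-3.3],[1,-39,-24,-10,0,0,-3.3],[1,-37,-26,0,0,0,-3.3]]'
python3 -m creep '[[1,-35,-27,0,0,0,-3.3],[1,-34,-30,0,0,0,-3.3],[1,0,0,0,0,0,0],[1,0,0,0,0,0,0]]'
python3 plan.py 603.8 28.2 50 164
```

```text
time_s: 19.73
ee_pos: [559.1, 104.0, 130.7]
ee_rot: [-180.0, -0.0, 157.6]
force: [0.2, 0.5, 0.1]
gripper_width: 49.9
time_s: 20.23
ee_pos: [601.8, 27.8, 129.6]
ee_rot: [-180.0, -0.2, 164.1]
force: [0.3, 0.3, -0.7]
gripper_width: 49.5
at [601.8  27.8 129.6] [-180.    -0.2  164.1] F [ 0.3  0.3 -0.7] w 49.5 t 20.23
[-1.0, 0.0, 40.0, -0.0, -0.1, 0.0]
[-1.0, 1.0, 40.0, -0.0, -0.1, 0.1]
end [603.8  28.2  49.6]
```

```bash

python3 -m creep '[[1,-2,0,40,0,0,0],[1,0,0,34,0,0,0],[1,0,0,0,0,0,0],[1,0,0,0,0,0,0]]'
python3 plan.py 603.8 28.2 9 164
python3 - <<'E'
from h import *
from workcell import *
T2=grab_frame("top");crop(T2,235,130,130,120,5,"c14")
S2=grab_frame("side");crop(S2,180,160,160,140,5,"s14")
E
```

```text
time_s: 20.72
ee_pos: [605.3, 27.8, 58.0]
ee_rot: [180.0, 0.1, 164.2]
force: [0.7, -0.4, -1.2]
gripper_width: 50.0
at [605.3  27.8  58. ] [1.800e+02 1.000e-01 1.642e+02] F [ 0.7 -0.4 -1.2] w 50.0 t 20.73
[1.6, -0.1, 49.0, 0.0, 0.1, 0.2]
end [603.8  28.2   9. ]
```

View pics/s14.png

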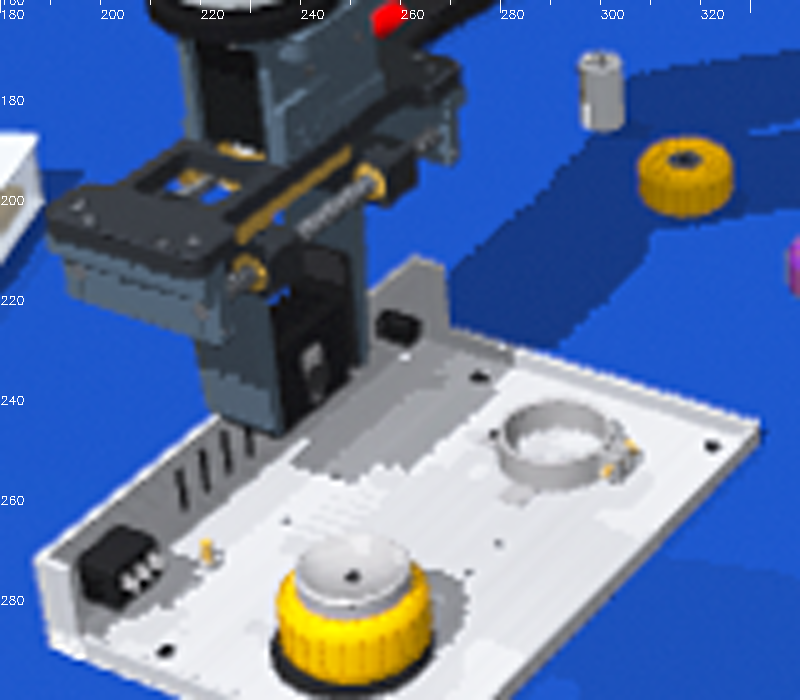

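View pics/c14.png

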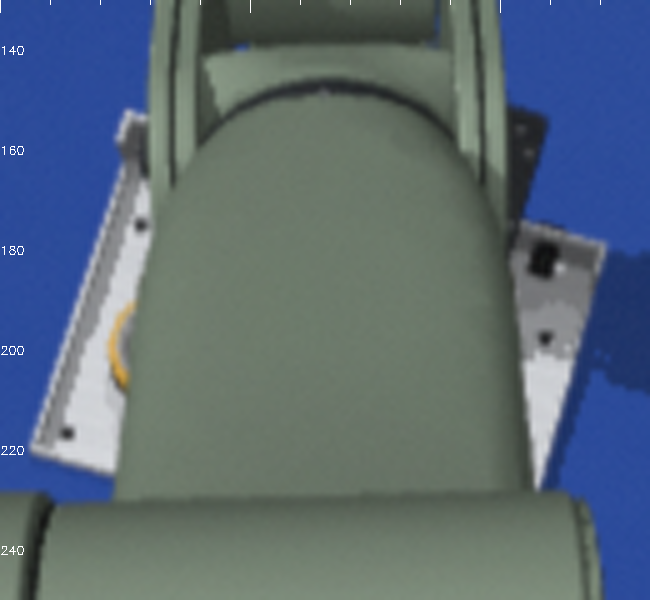

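```bash

python3 -m creep '[[1,3,-0.5,20,0,0,0],[1,0,0,14,0,0,0],[1,0,0,6,0,0,0],[1,0,0,0,0,0,0],[1,0,0,0,0,0,0]]'
python3 plan.py 601.9 28.7 9 164
```

```text
time_s: 21.45
ee_pos: [602.3, 27.3, 17.4]
ee_rot: [180.0, 0.1, 164.1]
force: [-0.3, -0.3, -0.6]
gripper_width: 49.8
at [602.3  27.3  17.4] [1.800e+02 1.000e-01 1.641e+02] F [-0.3 -0.3 -0.6] w 49.8 t 21.45
[0.8, 1.2, 8.4, 0.0, 0.1, 0.1]
end [601.9  28.7   9. ]
```

```bash

python3 -m creep '[[1,0.5,1,6,0,0,0],[1,0,0,2,0,0,0],[1,0,0,1,0,0,0],[1,0,0,0,0,0,0]]'
python3 plan.py 601.9 28.7 9 164
```

```text
time_s: 21.95
ee_pos: [601.8, 28.5, 9.9]
ee_rot: [180.0, 0.1, 164.1]
force: [-3.4, -0.1, 11.7]
gripper_width: 49.6
at [601.8  28.5   9.9] [1.800e+02 1.000e-01 1.641e+02] F [-3.4 -0.1 11.7] w 49.6 t 21.95
[-0.1, 0.2, 0.9, 0.0, 0.1, 0.1]
end [601.9  28.7   9. ]
```

The sink is on the floor, with an upward force of 11.7 N. Release, rise, and go to the rectifier.

```bash

python3 -m creep '[[0.8,0,0,0,0,0,0],[0.3,0,0,0,0,0,0],[0.2,0,0,0,0,0,0],[0.2,0,0,-35,0,0,0],[0.2,0,0,-45,0,0,0]]'
python3 -m creep '[[0.2,0,0,-45,0,0,0],[0.2,0,0,0,0,0,0]]' 15
python3 plan.py 489 429 150 102
```

```text
time_s: 22.58
ee_pos: [600.5, 28.4, 87.2]
ee_rot: [-179.9, -0.2, 164.1]
force: [-0.1, -0.1, 0.0]
gripper_width: 73.0
time_s: 22.82
ee_pos: [604.1, 28.5, 136.6]
ee_rot: [179.9, 0.5, 164.1]
force: [0.1, -0.5, -0.4]
gripper_width: 72.8
at [604.1  28.5 136.6] [179.9   0.5 164.1] F [ 0.1 -0.5 -0.4] w 72.8 t 22.82
[24.0, 39.0, -2.0, 0.0, 0.0, 6.9]
[29.0, 36.0, -2.0, 0.0, 0.0, 6.9]
[33.0, 32.0, -1.0, 0.1, 0.0, 6.9]
[37.0, 28.0, -2.0, 0.1, 0.0, 6.9]
[40.0, 24.0, -2.0, 0.0, 0.1, 6.9]
[43.0, 19.0, -1.0, 0.1, 0.0, 6.9]
[44.0, 13.0, -2.0, 0.0, 0.1, 6.9]
[46.0, 8.0, -1.0, 0.1, 0.0, 6.9]
[46.0, 2.0, -2.0, 0.0, 0.1, 6.9]
end [489.  429.  150.5]
```

```bash

python3 -m creep '[[0.2,24,39,-2,0,0,6.9],[0.2,29,36,-2,0,0,6.9],[0.2,33,32,-1,0,0,6.9],[0.2,37,28,-2,0,0,6.9],[0.2,40,24,-2,0,0,6.9]]'
python3 -m creep '[[0.2,43,19,-1,0,0,6.9],[0.2,44,13,-2,0,0,6.9],[0.2,46,8,-1,0,0,6.9],[0.2,46,2,-1,0,0,6.9],[0.2,0,0,0,0,0,0]]'
python3 - <<'E'
from h import *
from workcell import *
T2=grab_frame("top");crop(T2,235,140,130,115,5,"c15")
S2=grab_frame("side");crop(S2,150,220,190,220,3,"s15")
E
python3 plan.py 489 429 50 102
```

```text
time_s: 23.45
ee_pos: [536.8, 251.6, 140.2]
ee_rot: [-179.9, -0.0, 129.4]
force: [-0.1, -1.1, -0.2]
gripper_width: 72.8
time_s: 24.08
ee_pos: [484.9, 431.3, 144.9]
ee_rot: [-179.9, 0.0, 102.2]
force: [0.8, -0.6, 0.5]
gripper_width: 72.9
at [485.9 428.4 145.2] [-1.799e+02  1.000e-01  1.021e+02] F [-0.3 -0.  -0.3] w 73.1 t 24.18
[0.0, 2.0, 48.0, -0.1, 0.1, 0.1]
[0.0, 1.0, 47.0, -0.0, 0.0, 0.0]
end [488.7 428.9  50.2]
```

View pics/c15.png

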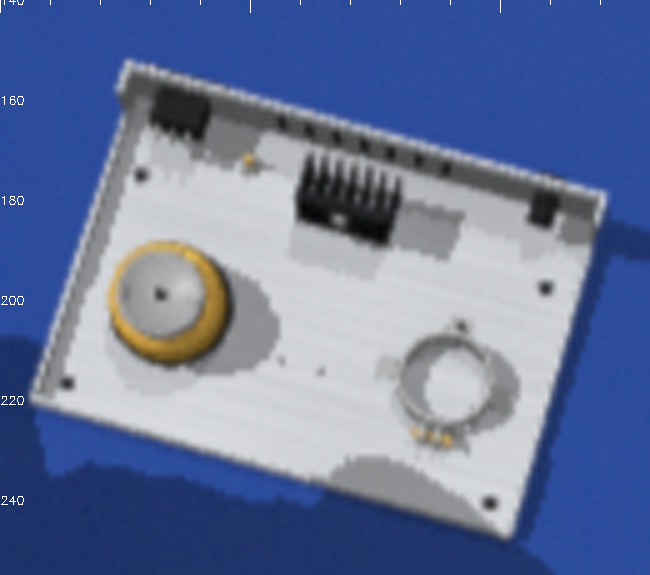

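View pics/s15.png

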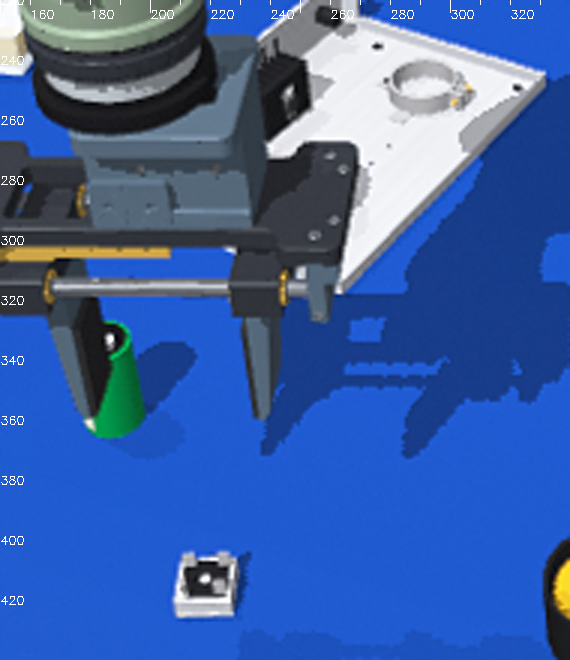

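The heat sink stands parallel to the wall with its fins towards it, plain face along (297,181) to (313,188). Now the rectifier at (219,413) in the side view.

```bash

python3 -m creep '[[0.3,0,3,40,0,0,0],[0.3,0,0,40,0,0,0],[0.3,0,0,30,0,0,0],[0.3,0,0,0,0,0,0],[0.3,0,0,0,0,0,0]]' 15
python3 plan.py 489 429 4 102
python3 - <<'E'
from h import *
from workcell import *
S2=grab_frame("side");crop(S2,170,330,110,110,6,"s16")
E
```

```text
time_s: 24.8
ee_pos: [490.5, 429.2, 37.9]
ee_rot: [179.9, -0.0, 102.0]
force: [-0.3, 0.4, 0.0]
gripper_width: 63.9
at [490.5 429.2  37.9] [179.9  -0.  102. ] F [-0.3  0.4  0. ] w 63.9 t 24.8
[0.1, -1.6, 33.9, 0.1, -0.0, -0.0]
end [489. 429.   4.]
```

View pics/s16.png

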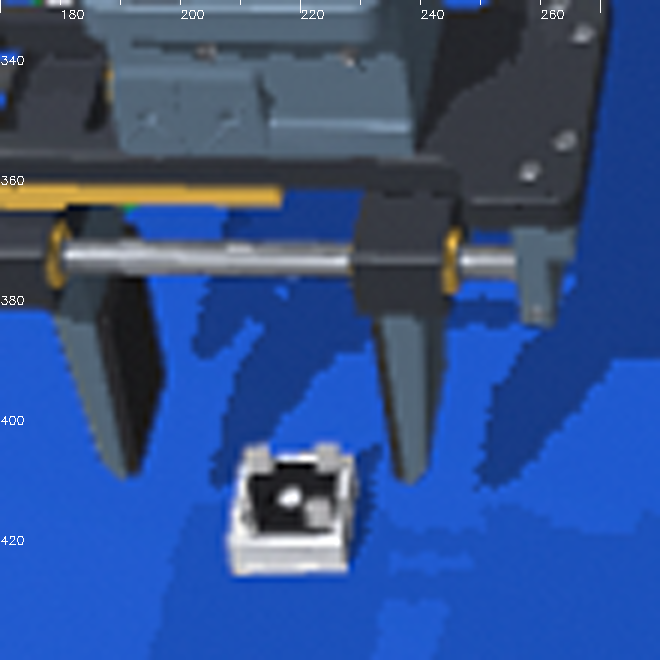

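```bash

python3 -m creep '[[0.3,0,-1,18,0,0,0],[0.3,0,0,10,0,0,0],[0.3,0,0,0,0,0,0],[0.3,0,0,0,0,0,0]]' 15
python3 plan.py 489 429 4 102
python3 - <<'E'
from h import *
from workcell import *
S2=grab_frame("side");crop(S2,170,330,110,110,6,"s17")
E
```

```text
time_s: 25.35
ee_pos: [488.6, 429.5, 8.8]
ee_rot: [180.0, 0.0, 102.0]
force: [0.2, -0.6, 0.1]
gripper_width: 64.3
at [488.6 429.5   8.8] [180.   0. 102.] F [ 0.2 -0.6  0.1] w 64.3 t 25.35
[-0.6, 0.3, 4.8, 0.0, 0.0, 0.0]
end [489. 429.   4.]
```

View pics/s17.png

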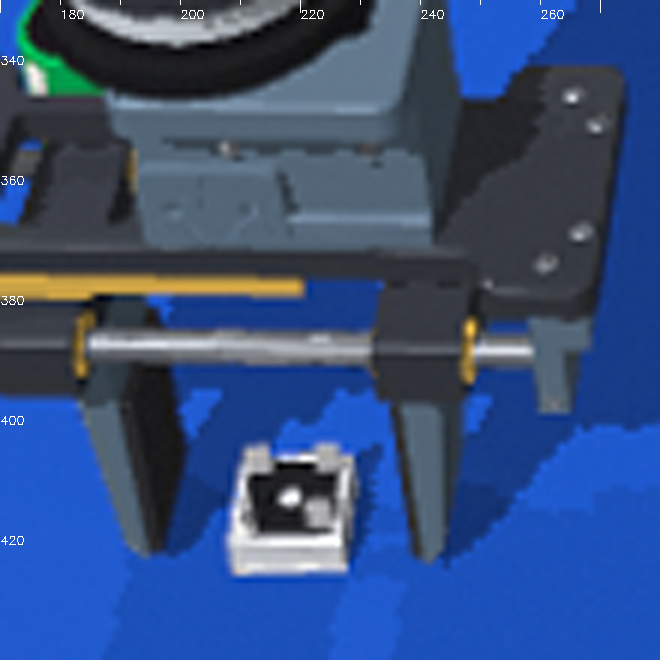

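```bash

python3 -m creep '[[0.3,-0.5,0,4.5,0,0,0],[1,0,0,0,0,0,0],[1,0,0,0,0,0,0],[1,0,0,0,0,0,0],[1,0,0,0,0,0,0]]' 15
python3 -m creep '[[1,0,0,0,0,0,0],[1,0,0,-10,0,0,0],[1,0,0,-20,0,0,0],[1,0,0,-20,0,0,0],[1,0,0,0,0,0,0]]' 15
python3 - <<'E'
from h import *
from workcell import *
S2=grab_frame("side");crop(S2,170,300,110,110,6,"s18")
E
python3 plan.py 526 50.5 130 74
```

```text
time_s: 26.02
ee_pos: [488.7, 428.9, 4.4]
ee_rot: [180.0, -0.0, 102.0]
force: [-0.4, -0.2, 0.9]
gripper_width: 28.7
time_s: 26.65
ee_pos: [489.7, 429.7, 56.5]
ee_rot: [179.8, -0.1, 102.0]
force: [-0.8, 0.3, 0.4]
gripper_width: 28.8
at [489.  429.1  55.2] [179.9  -0.  102. ] F [ 0.4  0.4 -0.2] w 28.9 t 26.7
[-47.0, -5.0, -9.0, 0.0, -0.0, 3.5]
[-48.0, -2.0, -9.0, 0.0, -0.0, 3.5]
[-48.0, 0.0, -10.0, 0.0, -0.0, 3.5]
[-47.0, 3.0, -9.0, 0.0, -0.0, 3.5]
[-47.0, 6.0, -10.0, 0.0, -0.0, 3.5]
[-47.0, 9.0, -9.0, 0.0, -0.0, 3.5]
[-46.0, 12.0, -10.0, 0.0, -0.0, 3.5]
[-45.0, 15.0, -9.0, 0.1, -0.1, 3.5]
end [525.7  50.2 129.8]
```

View pics/s18.png

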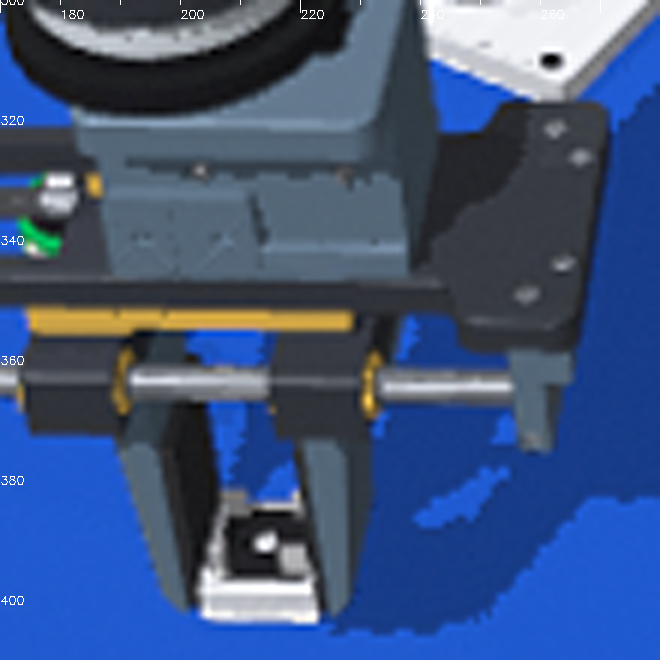

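The rectifier is held squarely at 28.9 mm, seen at (214,390). Carrying it to the mid-chassis position.

```bash

python3 -m creep '[[1,-47,-5,-25,0,0,3.5],[1,-48,-2,-25,0,0,3.5],[1,-48,0,-15,0,0,3.5],[1,-47,3,-10,0,0,3.5],[1,-47,6,0,0,0,3.5]]'
python3 -m creep '[[1,-47,9,0,0,0,3.5],[1,-46,12,0,0,0,3.5],[1,-45,15,0,0,0,3.5],[1,0,0,0,0,0,0],[1,0,0,0,0,0,0]]'
python3 plan.py 526 50.5 40 74
```

```text
time_s: 27.32
ee_pos: [511.4, 190.7, 129.4]
ee_rot: [180.0, -0.0, 84.4]
force: [-0.1, -0.4, 0.2]
gripper_width: 29.0
time_s: 27.95
ee_pos: [525.0, 50.3, 128.7]
ee_rot: [-179.9, 0.0, 74.0]
force: [-0.2, 0.4, -0.6]
gripper_width: 28.8
at [525.   50.3 128.7] [-179.9    0.    74. ] F [-0.2  0.4 -0.6] w 28.8 t 27.95
[0.0, 1.0, 44.0, -0.0, 0.0, -0.0]
[1.0, 0.0, 45.0, -0.1, 0.0, -0.0]
end [526.1  51.   39.7]
```

```bash

python3 -m creep '[[1,0,0.5,40,0,0,0],[1,0,0,40,0,0,0],[1,0,0,20,0,0,0],[1,0,0,0,0,0,0],[1,0,0,0,0,0,0]]'
python3 plan.py 526 50.5 7.5 74
python3 - <<'E'
from h import *
from workcell import *
S2=grab_frame("side");crop(S2,190,180,150,130,5,"s19")
E
```

```text
time_s: 28.58
ee_pos: [526.6, 50.8, 30.0]
ee_rot: [179.9, -0.0, 74.1]
force: [0.0, -0.2, 0.0]
gripper_width: 28.8
at [526.6  50.8  30. ] [179.9  -0.   74.1] F [ 0.  -0.2  0. ] w 28.8 t 28.57
[-0.4, -0.5, 22.5, 0.1, -0.0, 0.1]
end [526.   50.5   7.5]
```

View pics/s19.png

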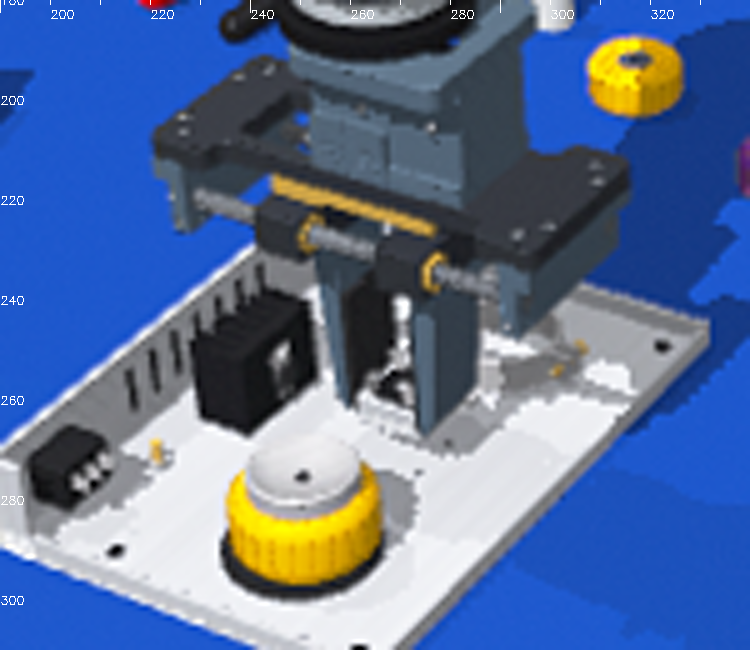

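```bash

python3 -m creep '[[1,-0.4,-0.5,14,0,0,0],[1,0,0,5,0,0,0],[1,0,0,2,0,0,0],[1,0,0,0,0,0,0],[1,0,0,0,0,0,0]]'
python3 plan.py 526 50.5 7.5 74
```

```text
time_s: 29.25
ee_pos: [525.5, 49.6, 8.5]
ee_rot: [180.0, -0.0, 74.0]
force: [-0.4, -0.1, -0.2]
gripper_width: 28.3
at [525.5  49.6   8.5] [180.  -0.  74.] F [-0.4 -0.1 -0.2] w 28.3 t 29.25
[1.0, 0.2, 1.0, 0.0, -0.0, 0.0]
end [526.   50.5   7.5]
```

Lowering the last 1 mm, then opening only part way so the fingers clear the neighbours.

```bash

python3 -m creep '[[1,0.5,0,1.2,0,0,0],[1,0,0,0,0,0,0]]'
python3 -m creep '[[0.55,0,0,0,0,0,0],[0.5,0,0,0,0,0,0],[0.5,0,0,0,0,0,0],[0.5,0,0,-30,0,0,0],[0.5,0,0,-45,0,0,0]]'
python3 -m creep '[[0.3,0,0,-45,0,0,0],[0.2,0,0,-40,0,0,0],[0.2,0,0,0,0,0,0]]' 25
python3 plan.py 589.5 324 170 100
```

```text
time_s: 29.5
ee_pos: [525.7, 50.1, 7.4]
ee_rot: [180.0, -0.0, 74.0]
force: [0.1, 0.2, 1.2]
gripper_width: 28.9
time_s: 30.12
ee_pos: [524.3, 50.0, 81.7]
ee_rot: [-179.8, 0.1, 74.0]
force: [0.5, -0.1, 0.1]
gripper_width: 45.4
time_s: 30.5
ee_pos: [527.6, 50.3, 170.5]
ee_rot: [179.6, -0.1, 74.0]
force: [-1.0, -1.3, 0.2]
gripper_width: 71.9
at [527.6  50.3 170.5] [ 1.796e+02 -1.000e-01  7.400e+01] F [-1.  -1.3  0.2] w 71.9 t 30.5
[47.0, -3.0, 0.0, 0.1, -0.0, -4.3]
[47.0, 1.0, 0.0, 0.1, -0.0, -4.3]
[46.0, 4.0, 0.0, 0.1, -0.0, -4.3]
[46.0, 8.0, 0.0, 0.0, -0.0, -4.4]
[45.0, 12.0, 1.0, 0.1, -0.0, -4.3]
[45.0, 14.0, 0.0, 0.0, -0.1, -4.4]
end [589.  324.1 170. ]
```

```bash
python3 plan.py 589.5 324 150 74
python3 - <<'E'
from fit import *
t=np.linspace(0,2*np.pi,100)
for n,f,(u0,v0,w,h) in(("S",S,(165,320,40,50)),("T",T,(170,165,40,40))):
    hsv=cv2.cvtColor(f["frame"][v0:v0+h,u0:u0+w],cv2.COLOR_RGB2HSV)
    m=((hsv[...,0]>45)&(hsv[...,0]<85)&(hsv[...,1]>100)|((hsv[...,1]<100))).astype(np.uint8); st=cv2.connectedComponentsWithStats(m)[2][1:]
    print(n,[(a+u0,b+v0,c+a+u0,d+b+v0) for a,b,c,d,_ in st if _>20])
for c in((590,323),(588,325)):
    for f in(S,T):
        q=np.vstack([w2p(f,np.c_[c[0]+17.5*np.cos(t),c[1]+17.5*np.sin(t),np.full(100,z)]) for z in(0,60)])
        print(c,q.min(0).round(1),q.max(0).round(1))
E
```

```text
at [527.6  50.3 170.5] [ 1.796e+02 -1.000e-01  7.400e+01] F [-1.  -1.3  0.2] w 71.9 t 30.5
[47.0, -3.0, 4.0, 0.1, -0.0, 0.0]
[47.0, -3.0, 3.0, 0.1, -0.0, 0.0]
[47.0, -2.0, 4.0, 0.1, -0.0, 0.0]
[46.0, -3.0, 3.0, 0.0, -0.0, 0.0]
[47.0, -2.0, 4.0, 0.1, -0.1, 0.0]
[46.0, -3.0, 3.0, 0.0, -0.0, 0.0]
end [589.4 323.9 150.1]
S [(np.int32(173), np.int32(327), np.int32(198), np.int32(366))]
T [(np.int32(181), np.int32(174), np.int32(200), np.int32(192))]
(590, 323) [172.8 325.9] [198.8 366. ]
(590, 323) [181.1 172.6] [200.5 192.5]
(588, 325) [173.4 326.9] [199.4 367. ]
(588, 325) [180.3 173.3] [199.7 193.2]
```

Cap position (589.5, 324) fits both outlines.

```bash

python3 -m creep '[[0.1,47,-3,0,0,0,0],[0.1,47,-3,0,0,0,0],[0.1,47,-2,0,0,0,0],[0.1,46,-3,0,0,0,0],[0.1,47,-2,0,0,0,0]]'
python3 -m creep '[[0.1,46,-3,0,0,0,0],[0.1,0,0,0,0,0,0],[0.1,0,0,0,0,0,0]]'
python3 - <<'E'
from h import *
from workcell import *
T2=grab_frame("top");crop(T2,235,140,130,115,5,"c20");
S2=grab_frame("side");crop(S2,130,240,190,160,4,"s20")
E
python3 plan.py 589.5 323.7 90 74
```

```text
time_s: 31.12
ee_pos: [576.9, 279.8, 165.4]
ee_rot: [-179.9, 0.1, 74.0]
force: [0.7, -0.0, -0.5]
gripper_width: 81.9
time_s: 31.5
ee_pos: [586.4, 322.9, 165.6]
ee_rot: [-179.9, 0.2, 74.0]
force: [0.3, -0.6, -0.2]
gripper_width: 82.1
at [586.8 322.3 166.5] [-1.799e+02  1.000e-01  7.390e+01] F [-0.3  0.   0.5] w 82.1 t 31.6
[1.0, 1.0, 38.0, -0.0, 0.0, -0.0]
[1.0, 1.0, 39.0, -0.1, 0.1, -0.1]
end [589.2 323.6  89.5]
```

View pics/c20.png

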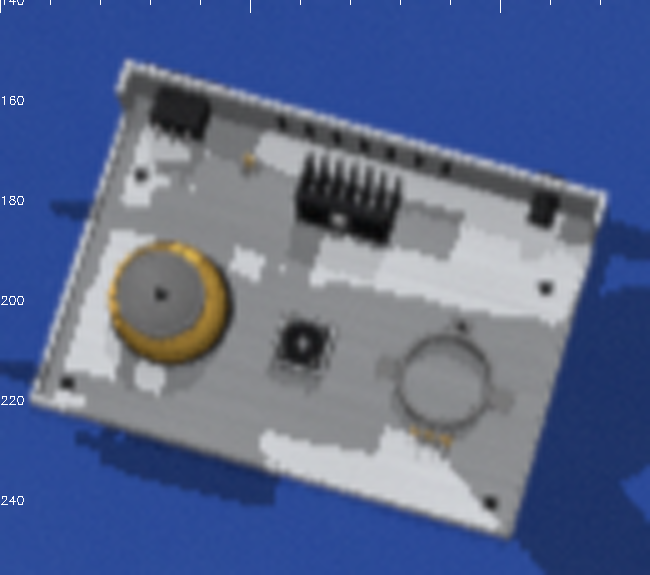

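View pics/s20.png

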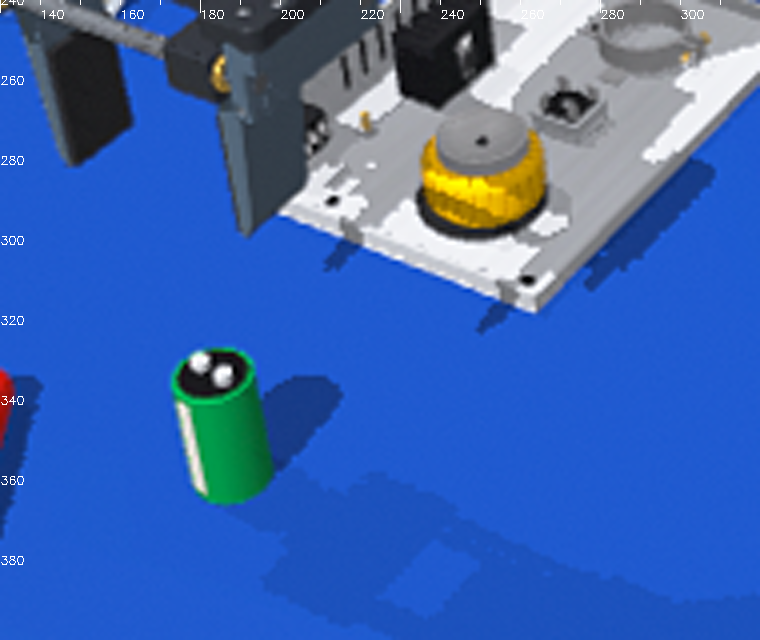

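The rectifier sits at (295.5,208.5), midway between the transformer and the ring. The capacitor is clear at (184,345). Descending on it.

```bash

python3 -m creep '[[0.1,2,2,40,0,0,0],[0.1,0,0,30,0,0,0],[0.1,0,0,0,0,0,0],[0.1,0,0,0,0,0,0]]' 25
python3 plan.py 589.5 323.7 24 74
python3 - <<'E'
from h import *
from workcell import *
S2=grab_frame("side");crop(S2,130,270,130,110,5,"s21")
E
```

```text
time_s: 32.1
ee_pos: [590.5, 324.8, 98.6]
ee_rot: [179.9, -0.1, 74.0]
force: [0.9, 0.0, 0.2]
gripper_width: 82.3
at [590.5 324.8  98.6] [ 1.799e+02 -1.000e-01  7.400e+01] F [0.9 0.  0.2] w 82.3 t 32.1
[-1.0, -0.0, 37.0, 0.0, -0.0, -0.0]
[-0.0, -1.0, 38.0, 0.1, -0.1, -0.0]
end [589.4 324.1  23.6]
```

View pics/s21.png

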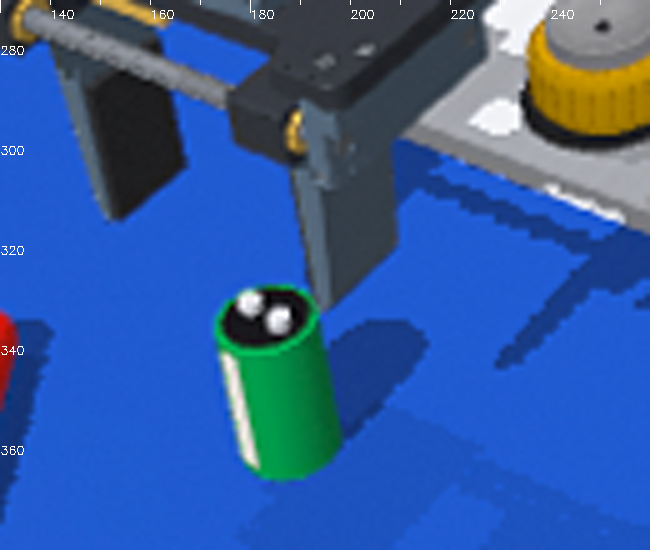

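```bash

python3 -m creep '[[0.1,-1,-1,35,0,0,0],[0.1,0,0,28,0,0,0],[0.1,0,0,8,0,0,0],[0.1,0,0,0,0,0,0],[0.1,0,0,0,0,0,0]]' 25
python3 plan.py 589.5 323.7 24 74
python3 - <<'E'
from h import *
from workcell import *
S2=grab_frame("side");crop(S2,130,270,130,110,5,"s22")
E
```

```text
time_s: 32.78
ee_pos: [589.6, 324.9, 27.9]
ee_rot: [179.9, -0.1, 74.0]
force: [0.7, 0.1, 0.9]
gripper_width: 82.0
at [589.6 324.9  27.9] [ 1.799e+02 -1.000e-01  7.400e+01] F [0.7 0.1 0.9] w 82.0 t 32.77
[-1.2, 0.2, 3.9, 0.1, -0.1, 0.0]
end [589.5 323.7  24. ]
```

View pics/s22.png

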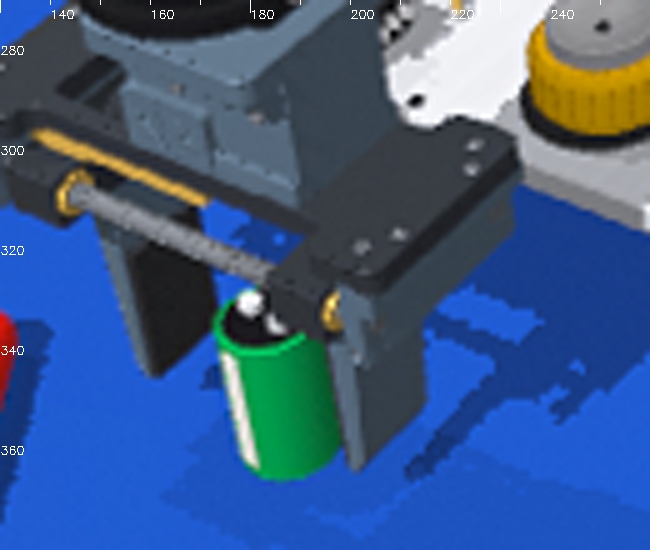

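The cap axis at the fingers' height, (186,348), agrees with the midpoint between the fingers, (187,348). Gripping.

```bash

python3 -m creep '[[0.1,-0.5,0,3,0,0,0],[1,0,0,0,0,0,0],[1,0,0,0,0,0,0],[1,0,0,0,0,0,0],[1,0,0,0,0,0,0]]' 25
python3 -m creep '[[1,0,0,0,0,0,0],[1,0,0,-15,0,0,0],[1,0,0,-30,0,0,0],[1,0,0,-40,0,0,0],[1,0,0,-30,0,0,0]]' 25
python3 - <<'E'
from h import *
from workcell import *
S2=grab_frame("side");crop(S2,130,220,130,130,5,"s23")
E
python3 plan.py 505.3 -21.6 140 74
```

```text
time_s: 33.45
ee_pos: [588.3, 323.9, 23.1]
ee_rot: [180.0, 0.0, 74.0]
force: [0.7, 0.9, -1.1]
gripper_width: 44.9
time_s: 34.08
ee_pos: [588.8, 324.1, 141.0]
ee_rot: [179.9, -0.1, 74.0]
force: [1.1, -0.0, -1.8]
gripper_width: 34.7
at [590.7 325.2 145.4] [179.6  -0.4  74. ] F [1.3 0.5 2.6] w 34.4 t 34.12
[-45.0, 2.0, 0.0, 0.1, -0.0, 0.0]
[-45.0, 2.0, 0.0, 0.0, -0.1, 0.0]
[-44.0, 2.0, 1.0, 0.1, -0.0, 0.0]
[-45.0, 1.0, 0.0, 0.0, -0.1, 0.0]
[-44.0, 2.0, 1.0, 0.1, -0.0, 0.0]
[-45.0, 1.0, 1.0, 0.0, -0.1, 0.0]
[-44.0, 2.0, 0.0, 0.1, -0.0, 0.0]
[-45.0, 1.0, 1.0, 0.0, -0.1, 0.0]
end [504.8 -21.6 139.9]
```

View pics/s23.png

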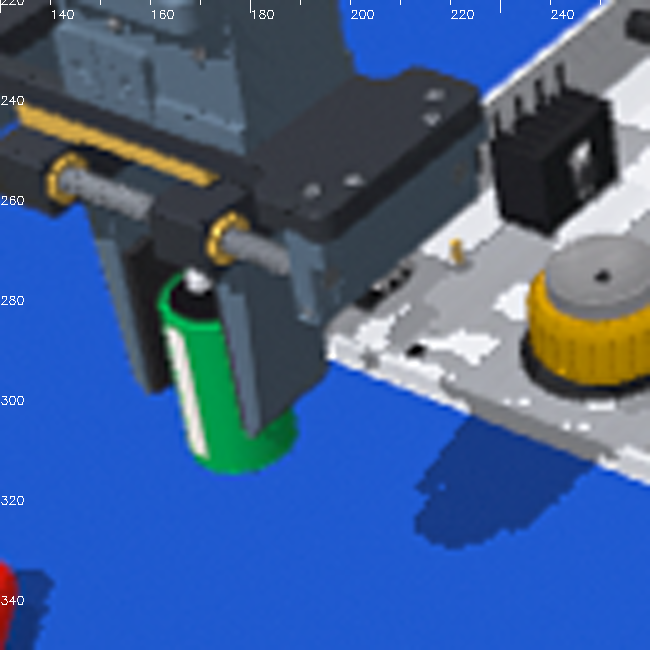

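The capacitor is held at 34.5 mm and upright. Carrying it to the ring.

```bash

python3 -m creep '[[1,-45,2,0,0,0,0],[1,-45,2,0,0,0,0],[1,-44,2,0,0,0,0],[1,-45,1,0,0,0,0],[1,-44,2,0,0,0,0]]'
python3 -m creep '[[1,-45,1,0,0,0,0],[1,-44,2,0,0,0,0],[1,-45,1,0,0,0,0],[1,0,0,0,0,0,0],[1,0,0,0,0,0,0]]'
python3 plan.py 505.3 -21.6 70 74
```

```text
time_s: 34.75
ee_pos: [534.8, 105.7, 138.2]
ee_rot: [180.0, 0.0, 74.0]
force: [0.5, 0.0, -1.7]
gripper_width: 34.4
time_s: 35.38
ee_pos: [502.6, -22.6, 138.3]
ee_rot: [180.0, -0.0, 74.0]
force: [0.4, 0.0, -1.1]
gripper_width: 34.5
at [502.6 -22.6 138.3] [180.  -0.  74.] F [ 0.4  0.  -1.1] w 34.5 t 35.38
[1.0, 1.0, 34.0, 0.0, -0.0, -0.0]
[1.0, 1.0, 34.0, 0.0, -0.0, -0.0]
end [505.1 -21.2  70.3]
```

```bash

python3 -m creep '[[1,1,2,40,0,0,0],[1,0,0,34,0,0,0],[1,0,0,0,0,0,0],[1,0,0,0,0,0,0],[1,0,0,0,0,0,0]]'
python3 plan.py 505.3 -21.6 27 74
python3 - <<'E'
from h import *
from workcell import *
S2=grab_frame("side");p=state()["ee_pos"];crop(S2,240,170,110,100,6,"s24")
t=np.linspace(0,2*np.pi,100)
for c,r,z in((p,17.5,p[2]-23.5),((505.3,-21.6),25.5,19),((505.3,-21.6),25.5,3)):
    q=w2p(S2,np.c_[c[0]+r*np.cos(t),c[1]+r*np.sin(t),np.full(100,z)]);print(((q.min(0)-[240,170])*6).round(),((q.max(0)-[240,170])*6).round())
E
```

```text
time_s: 36.0
ee_pos: [506.0, -22.2, 65.6]
ee_rot: [179.8, -0.0, 74.0]
force: [-1.3, -0.4, -0.5]
gripper_width: 34.7
at [506.  -22.2  65.6] [179.8  -0.   74. ] F [-1.3 -0.4 -0.5] w 34.7 t 36.0
[0.4, -1.0, 38.6, 0.2, -0.0, 0.0]
end [505.3 -21.6  27. ]
[255. 371.] [353. 426.]
[237. 413.] [379. 494.]
[239. 449.] [381. 531.]
```

View pics/s24.png

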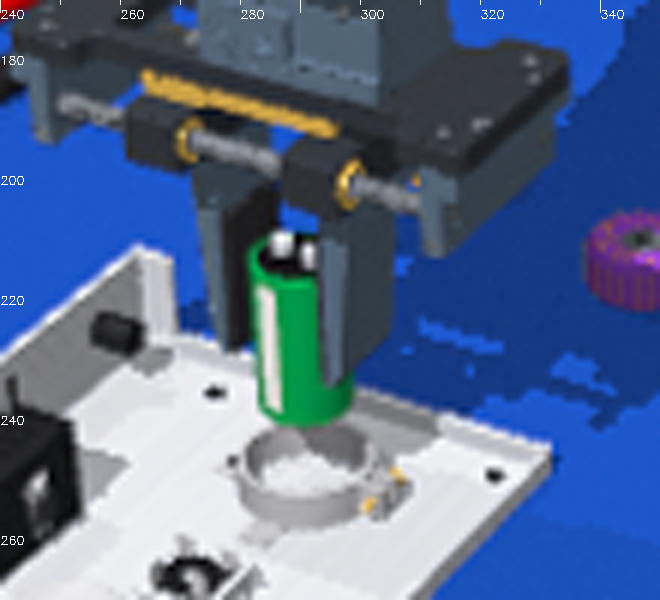

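The cap bottom (257–354) and ring (238–380) match their predicted outlines within a fraction of a pixel. Inserting.

```bash

python3 -m creep '[[1,0,-1,16,0,0,0],[1,0,0,8,0,0,0],[1,0,0,0,0,0,0],[1,0,0,0,0,0,0]]'
python3 plan.py 505.3 -21.6 26.5 74
```

```text
time_s: 36.55
ee_pos: [504.2, -22.3, 40.6]
ee_rot: [179.9, -0.0, 74.0]
force: [-0.5, 0.0, -0.7]
gripper_width: 34.5
at [504.2 -22.3  40.6] [179.9  -0.   74. ] F [-0.5  0.  -0.7] w 34.5 t 36.55
[0.9, 0.9, 14.1, 0.1, -0.0, 0.0]
end [505.3 -21.6  26.5]
```

```bash

python3 -m creep '[[1,0,0,6,0,0,0],[1,0,0,4,0,0,0],[1,0,0,0,0,0,0],[1,0,0,0,0,0,0]]'
python3 plan.py 505.3 -21.6 26.5 74
python3 - <<'E'
from h import *
from workcell import *
S2=grab_frame("side");crop(S2,240,170,110,100,6,"s25")
E
```

```text
time_s: 37.05
ee_pos: [503.8, -22.2, 30.1]
ee_rot: [180.0, 0.0, 74.0]
force: [0.9, 0.5, -0.5]
gripper_width: 34.4
at [503.8 -22.2  30.1] [180.   0.  74.] F [ 0.9  0.5 -0.5] w 34.4 t 37.05
[1.0, 1.3, 3.6, 0.0, 0.0, 0.0]
end [505.3 -21.6  26.5]
```

View pics/s25.png

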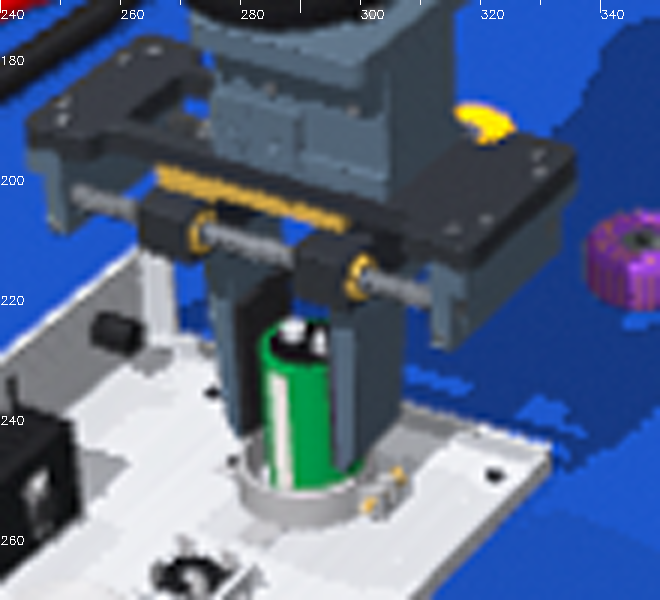

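The can is inside the ring with no side load. Lowering the last 3.5 mm.

```bash

python3 -m creep '[[1,0.5,1,2.5,0,0,0],[1,0,0,1,0,0,0],[1,0,0,0,0,0,0]]'
python3 plan.py 505.3 -21.6 26.5 74
```

```text
time_s: 37.48
ee_pos: [504.7, -22.0, 26.5]
ee_rot: [-180.0, 0.0, 74.0]
force: [0.6, 0.4, -0.3]
gripper_width: 34.8
at [504.7 -22.   26.5] [-180.    0.   74.] F [ 0.6  0.4 -0.3] w 34.8 t 37.48
[0.6, 0.4, 0.0, -0.0, 0.0, 0.0]
end [505.3 -21.5  26.5]
```

```bash

python3 -m creep '[[1,0,0,1,0,0,0],[1,0,0,0,0,0,0]]'
```

```text
time_s: 37.72
ee_pos: [504.9, -22.0, 26.1]
ee_rot: [180.0, -0.0, 74.0]
force: [-0.7, 0.4, 3.9]
gripper_width: 34.8
```

Contact with the floor (+3.9 N). Release gently, rise, and move the arm aside so both cameras can see.

```bash

python3 -m creep '[[0.6,0,0,0,0,0,0],[0.4,0,0,0,0,0,0],[0.3,0,0,0,0,0,0],[0.3,0,0,-30,0,0,0],[0.3,0,0,-45,0,0,0]]'
python3 -m creep '[[0.3,0,0,-45,0,0,0],[0.3,0,0,-30,0,0,0],[0.3,-40,10,0,0,0,0],[0.3,-45,10,0,0,0,0],[0.3,-45,10,0,0,0,0]]'
python3 -m creep '[[0.3,-45,10,0,0,0,0],[0.3,-45,10,0,0,0,0],[0.3,-45,10,0,0,0,0],[0.3,0,0,0,0,0,0]]'
python3 - <<'E'
from h import *
from workcell import *
print(state()["ee_pos"],state()["gripper_width"])
T2=grab_frame("top");crop(T2,230,140,140,115,5,"c26")
S2=grab_frame("side");crop(S2,180,190,170,140,4,"s26")
pickle.dump((T2,S2),open("fin.pkl","wb"))
E
```

```text
time_s: 38.35
ee_pos: [503.7, -21.9, 100.2]
ee_rot: [-179.8, 0.1, 74.0]
force: [0.1, 0.0, -0.6]
gripper_width: 64.1
time_s: 38.98
ee_pos: [497.7, -156.4, 175.7]
ee_rot: [180.0, 0.0, 74.0]
force: [0.0, -1.0, 0.6]
gripper_width: 64.1
time_s: 39.48
ee_pos: [489.1, -296.0, 175.1]
ee_rot: [180.0, 0.0, 73.8]
force: [0.3, 0.4, -0.8]
gripper_width: 64.2
[ 489.10113524 -296.00235069  175.14945162] 64.15146919926246
```

View pics/c26.png

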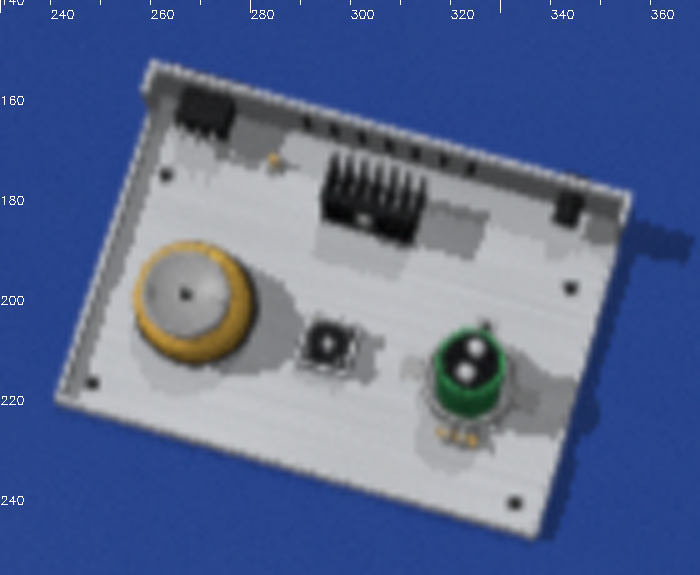

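View pics/s26.png

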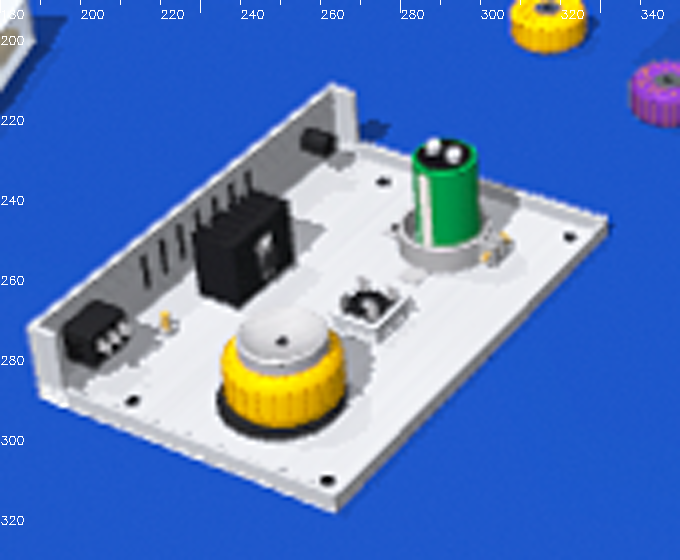

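All five parts look in place. I'll check numerically by overlaying models of the nominal placements.

```bash
python3 - <<'E'
from h import *
T,S=pickle.load(open("fin.pkl","rb"))
C=np.array([545.2,45]);a=np.radians(-16.03);R=np.array([[np.cos(a),-np.sin(a)],[np.sin(a),np.cos(a)]])
def l2w(x,y): return C+R@[x,y]
def w2l(P): return R.T@(np.array(P)[:2]-C)
print("plate hole z40",w2l(p2w(T,267,198.9,40)).round(1),w2l(p2w(S,250.3,275,40)).round(1))
print("cap top",w2l(p2w(T,(433+504)/10+230,(328+400)/10+140-.5,63)).round(1))
t=np.linspace(0,2*np.pi,80)
def ci(f,c,r,z): return w2p(f,np.c_[c[0]+r*np.cos(t),c[1]+r*np.sin(t),np.full(80,z)])
def bx(f,x0,x1,y0,y1,z): return w2p(f,[[*l2w(x,y),z] for x,y in((x0,y0),(x1,y0),(x1,y1),(x0,y1))])
def draw(f,u0,v0,w,h,s):
    im=cv2.resize(f["frame"][v0:v0+h,u0:u0+w,::-1],None,fx=s,fy=s,interpolation=cv2.INTER_CUBIC)
    pad=l2w(-20,75);ring=l2w(-20,-75)
    for q,col in((ci(f,pad,33,7),(255,0,255)),(ci(f,pad,30,33),(0,0,255)),(ci(f,pad,23,47),(0,255,0)),(ci(f,ring,17.5,63),(0,0,255)),(bx(f,-34.5,-5.5,-14.5,14.5,15),(0,0,255)),(bx(f,48,75,-25,25,43),(0,255,255)),(bx(f,48,75,-25,25,3),(0,160,255))):
        cv2.polylines(im,[((q-[u0,v0]+.5)*s).round().astype(np.int32)],True,col,1)
    return im
cv2.imwrite("pics/ovT.png",draw(T,245,160,100,75,8)); cv2.imwrite("pics/ovS.png",draw(S,220,215,90,90,6))
E
```

```text
plate hole z40 [-22.8  75.9] [-21.5  74.2]
cap top [-22.  -74.5]
```

View pics/ovT.png

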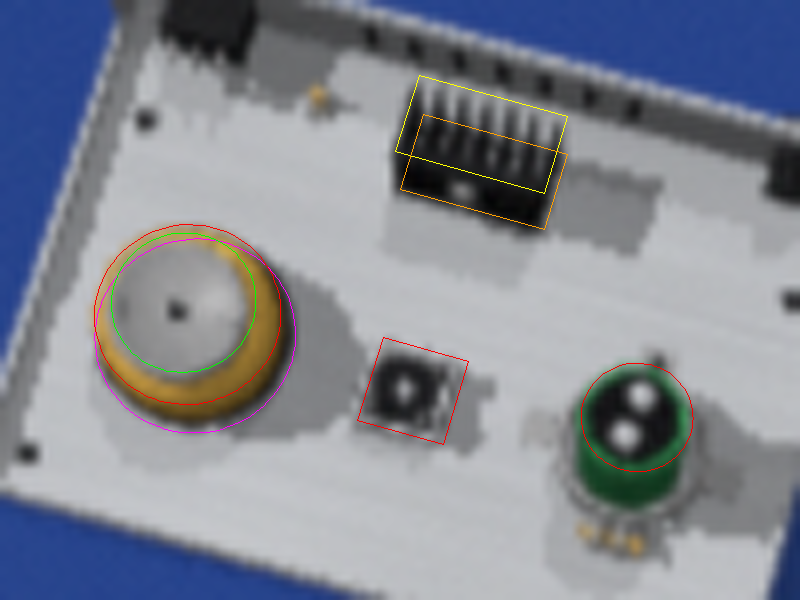

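View pics/ovS.png

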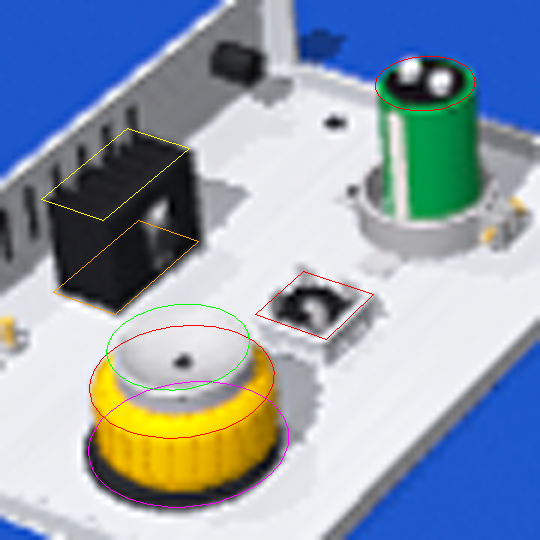

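Everything sits within about 3 mm of its nominal outline and upright. A last check of the small capacitor and multimeter, then I hand in.

```bash
python3 - <<'E'
from fit import *
from workcell import *
S2=pickle.load(open("fin.pkl","rb"))[1]
for n,(u,v,w,h) in {"small":(288,165,22,24),"meter":(368,145,80,50)}.items():
    A=S["frame"][v:v+h,u:u+w];B=S2["frame"][v-8:v+h+8,u-8:u+w+8]
    r=cv2.matchTemplate(B,A,cv2.TM_CCOEFF_NORMED);_,m,_,l=cv2.minMaxLoc(r);print(n,round(m,2),(l[0]-8,l[1]-8))
print(state()["time_s"]); job_done()
E
```

```text
small 1.0 (0, 0)
meter 0.96 (0, 0)
39.575
the job is handed in; nothing more can be done
```

The power supply parts are laid out on the chassis and the job is handed in at 39.6 s of the 112 s allowed; the hand-in gave no verdict.

**What I did:** I placed the larger yellow toroid on the pad and the dished plate on top of it. The heat sink went behind the rectifier's place with its fins to the rear wall, the rectifier midway, and the green capacitor down in the clamp ring. I left the smaller yellow toroid and the purple and red ones alone.

**Last checks:** Model outlines drawn over both camera views put all five parts upright and within about 3 mm of nominal.
- **Transformer and plate:** the plate's centre measured 1.7 to 3 mm from the pad centre, and about 3 mm from the toroid's centre.
- **Capacitor:** its top measured about 2 mm from the ring axis.
- **Rectifier and heat sink:** both look square to the chassis in the overlay. I judged this by eye and did not fit an angle.
- **Small silver capacitor and multimeter:** an image match with the start showed no shift for either.
- **Gripper:** it finished clear of everything, at about 175 mm height.

The top and side cameras disagreed with each other by about 2 mm. No check failed.

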